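Raise a dry-laid block plinth by two courses in running bond

ROBOT

A 6-joint arm with a two-finger parallel gripper is mounted at the origin on the work surface. World frame = base frame: x ahead of the robot, y to its left, z up, the work surface at z = 0. Lengths are in m, angles in degrees, forces in N, time in s.
With the tool pointing down it reaches from about 0.4 to 0.825 m from the base axis. Payload 7 kg.
Tool frame: the origin (TCP) lies between the finger pads; the fingertips stand ctrl.nose_length ahead of it and the grasp point (between the pads) lies 2 mm behind it (ctrl.nose_length is the distance from the TCP to the fingertips, in m); z points along the fingers, y is the line along which they close (so a half turn about z gives the same grasp; the last joint's range is limited). The gripper opens to 88 mm and grips with 3 to 60 N. Pads are 19 mm wide; open, the fingers measure 130 mm over their backs; the gripper's body (78 mm by 193 mm) begins 47 mm behind the grasp point.
Start: joints at [88.814, 20.546, 0.682, 0, -70.136, -16.507], TCP at [0.205, 0.643, 0.244] pointing down, gripper open.
Joint ranges: [-176.03, 176.03], [-82.01, 121.73], [-58.28, 71.71], [-173.87, 95.51], [-174.79, -0.11], [-173.66, 173.66]. Speed limits (degrees/s): [136.94, 136.94, 172.46, 180, 180, 180].

INTERFACE

Orientations are given as [roll, pitch, yaw] about the fixed x, y, z axes, in that order (R = Rz(yaw) Ry(pitch) Rx(roll)).
In Python, from plant import ctrl gives the robot as it stands.
- The arm moves only by the tool apply_moves, never from a script. Its argument "commands" is a list of rows, each a list of 3 entries, a list of its own where there are three numbers: the shift along the world's x, y, z in cm, then the turn about the world's z in rad, then the closure, from 0 (fully open) to 1 (shut). In form: [[[x, y, z], turn, jaw], ...]. A call has 1 to 20 rows; each row is the pose to reach, as a shift and turn from the pose commanded when the call began; what a row does not reach only later rows make up. A row lasts 1/12 s, in which the tool goes at most 41.7 mm and 7.16 degrees, less where a joint would pass 70% of its speed; a pose out of reach is approached as far as the arm can. A call with a gripper value outside its range is refused whole. The fingers move at their own pace and stop on an object; the grip force is fixed at half the most. Time passes only in rows, so rows that repeat a pose let the fingers close. It gives the time, the measured TCP pose, the force, the opening and the grip force at its end, in the units of the state.
- ctrl.get_obs(): the state, without advancing time (a new reading comes with each control period).
- ctrl.snapshot(name): name is "scene" or "top" or "wrist"; returns a dict with "img" (384x512x3 uint8, red, green, blue), "fx", "fy", "cx", "cy" (pixels), "T" (4x4, takes a point from camera to world coordinates). Camera axes: x right, y up, looking along -z (the intrinsics and any distortion apply to the point x, -y, -z); pixel columns grow to the right and rows downward; lengths in m; the calibration is good to about 2 mm. A picture is of the moment at which its call begins. There is no depth.
- ctrl.close_job(): hands the job in; it is judged then, once.
Trained networks look in a picture, given as the dict that the camera call returned (one of the last four; its "shot" number tells which), for a name from the list of things; names that differ only in an ending like _2 or _b are one class to them, and where a whole thing is asked for, a point or a joint stands for the part that bears it (a point fixed in the world has none). Each returns a list of dicts, best first, with "score" (0 to 1); they miss things now and then, are a little off and sometimes report something else, mostly with a low value. They report only what shows in the picture. A call takes as long as a camera call. They do not tell look-alikes from the thing itself.
- ctrl.search_frame(picture, target): "at" ([column, row] in pixels, amid what is visible of it).
- ctrl.spot_point(picture, target): "at" ([column, row] in pixels: a listed point, or the origin of a listed thing).
The state is a dict: "clock": time; "joint_pos": joint angles; "qvel": joint speeds; "tau": joint torques, N m; "tool_pos": TCP position; "orientation": TCP orientation; "force": force on the tool from outside, world axes, zero at the start; "moment": the same for the moment, N m; "opening": finger opening in m; "gripper_force": force on a finger pad.
Only numpy, scipy, OpenCV 4.12 (cv2) and the standard library are available. Lean on these libraries where they do the work, as an engineer would, in place of code of your own. Each camera call takes 0.05 s, during which the arm holds its last target. There are 200 camera calls.

TASK

Build the mug-display plinth on the counter up by two more courses, using the two full and two half blocks lying in the sloping rack and on the counter. Lay them flat in running bond, one full and one half block to a course: each course is the reverse of the one below, so that no joint stands over a joint, with ends and faces flush with the starter course. Let the finished wall stand free, and do not shift or tip the mug, the water bottle or the tumbler of markers.

Things in the scene. Friction and masses are not known exactly. Their poses are not given: they have to be found in the camera images.
- plinth: Fixed dark steel tray 75 x 215 x 6 mm, on it the fixed starter course: red-brown clay blocks 52 wide, 40 high (top 46 mm above the counter), a full one 130 and a half one 63 mm long, 4 mm open joint, 197 mm in all, centred. Origin: centre of the underside, on the counter; y along the wall, z up. The full block is at the -y end (centre y = -33.5 mm), the half at the +y end (centre y = +67 mm).
- wall_top (a point): Point on the plinth, at the middle of the top face of the starter course, 46 mm above the counter; axes as the plinth. In every course with flush ends the full block is centred 33.5 mm and the half block 67 mm from the middle of the wall, towards opposite ends, and the joint is again 4 mm. The second course therefore has its full block at the +y end, the third at the -y end.
- rack: Fixed aluminium rack, 250 mm wide along its y; its board, 86 mm deep, slopes by 0.55 rad (31.5 degrees), low at the front (-x), rising to +x. Origin: under its middle, on the counter; z up. Over the origin the board is 65 mm above the counter. Along its lower edge a lip stands 5 mm above the board; the lower long sides of the blocks rest against it. Nothing stands above the board.
- full_a: Full block: plain red-brown clay, 52 x 130 x 40 mm, about 0.5 kg, loose. Its origin is its centre; x along the 52 mm width, y along the length, z along the 40 mm height. It starts in the rack, leaning 0.55 rad about its long axis.
- full_b: Full block of the same shape and look. Its origin is its centre; x along the 52 mm width, y along the length, z along the 40 mm height. It starts flat on the counter.
- half_a: Half block: plain red-brown clay, 52 x 63 x 40 mm, about 0.24 kg, loose. Its origin is its centre; x along the 52 mm width, y along the length, z along the 40 mm height. It starts in the rack beside full_a (about 13 mm apart, either side), leaning alike.
- half_b: Half block of the same shape and look. Its origin is its centre; x along the 52 mm width, y along the length, z along the 40 mm height. It starts flat on the counter. Blocks of one size may be used in either course.
- mug: Bystander: white mug, 72 mm across, 80 mm high, with a handle on its +y side, loose, standing between the two blocks on the counter. Origin: centre of its underside.
- bottle: Bystander: clear water bottle with a cap, 66 mm across, 170 mm high, loose, standing beyond the plinth. Origin: centre of its underside.
- tumbler: Bystander: clear tumbler, 70 mm across and 90 mm high, with markers sticking out to 156 mm height, loose, standing beyond the rack. Origin: centre of its underside.
There are look-alikes about, which are no part of the job. What is shaped like the full_b but purple is not meant. Leave any turquoise look-alike of the half_a alone.

How it is judged:
By the outcome, as a careful person would: the job done as asked, in the order asked, and still so for the second after the job is handed in, with the robot touching nothing.
It also fails if it takes over 72 s, if anything falls off the work surface, if the arm or the gripper's body presses on something with over 40 N, if the wrist force passes 120 N, or if a joint passes its speed limit or range.

## Working session

There is one attempt and no reset: what is moved stays moved. The work goes in short steps, Python scripts to look and compute and a tool call to move; the robot and the scene stay as the last step left them, time stands still between calls to the robot, and variables do not carry over. Pictures are saved under pics/ and viewed, at most 10 in all, crops included, and the job is handed in when it is done.

Besides the shell and the picture viewer there is one more tool, called after "Call:" as name(argument=value, ...) on one line, values as JSON. apply_moves: Moves the arm, as the interface text tells. Its arguments: {"type":"object","properties":{"commands":{"type":"array"}},"required":["commands"]}

```bash
mkdir -p pics; ls; cat > h.py <<'E'
import numpy as np,cv2
from plant import ctrl
def snap(n,save=None):
    s=ctrl.snapshot(n)
    if save: cv2.imwrite('pics/'+save,cv2.cvtColor(s['img'],cv2.COLOR_RGB2BGR))
    return s
def ray(s,p):
    d=np.array([(p[0]-s['cx'])/s['fx'],-(p[1]-s['cy'])/s['fy'],-1.])
    T=np.array(s['T']); d=T[:3,:3]@d; return T[:3,3],d/np.linalg.norm(d)
def atz(s,p,z):
    o,d=ray(s,p); return o+d*(z-o[2])/d[2]
def tri(obs):
    A=np.zeros((3,3));b=np.zeros(3)
    for s,p in obs:
        o,d=ray(s,p);M=np.eye(3)-np.outer(d,d);A+=M;b+=M@o
    return np.linalg.solve(A,b)
def proj(s,P):
    T=np.array(s['T']);q=T[:3,:3].T@(np.array(P)-T[:3,3])
    return np.array([s['cx']+s['fx']*q[0]/-q[2],s['cy']+s['fy']*q[1]/q[2]])
E
python3 - <<'E'
from h import *
np.set_printoptions(precision=3,suppress=True)
print(ctrl.nose_length,ctrl.get_obs())
for n in ['scene','top','wrist']:
    s=snap(n,n+'0.png'); print(n,[k for k in s if k!='img'],s['fx'],np.array(s['T']))
    if n!='wrist':
        for t in ['plinth','wall_top','rack','full_a','half_a','mug','bottle','tumbler']:
            r=ctrl.spot_point(s,t); print(t,[(np.round(x['at']).tolist(),round(x['score'],2)) for x in r[:5]])
E
```

```text
pics
0.017 {'clock': 0.0, 'joint_pos': array([ 88.814,  20.59 ,   0.634,  -0.021, -70.134, -16.508]), 'qvel': array([-0.023, -0.077,  0.042,  0.004,  0.081, -0.071]), 'tau': array([  0.001, -58.271,  29.304,   6.997,   0.007,  -0.   ]), 'tool_pos': array([0.205, 0.643, 0.243]), 'orientation': array([179.908,  -0.007, -17.701]), 'force': array([ 1.143,  0.295, -0.948]), 'moment': array([ 0.05 ,  0.01 , -0.028]), 'gripper_force': 0.0, 'opening': 0.08783006730248388}
scene ['fx', 'fy', 'cx', 'cy', 'T', 'shot'] 428.4380534731395 [[ 0.308 -0.702  0.642  1.148]
 [ 0.951  0.23  -0.204 -0.186]
 [-0.004  0.674  0.739  0.782]
 [ 0.     0.     0.     1.   ]]
plinth [([136.0, 254.0], 0.9)]
wall_top [([127.0, 240.0], 0.57)]
rack [([358.0, 195.0], 0.81)]
full_a [([157.0, 159.0], 0.88), ([346.0, 179.0], 0.84), ([309.0, 157.0], 0.8), ([233.0, 176.0], 0.57)]
half_a [([272.0, 263.0], 0.93), ([372.0, 152.0], 0.84), ([416.0, 230.0], 0.59)]
mug [([246.0, 220.0], 0.74)]
bottle [([125.0, 324.0], 0.64)]
tumbler [([361.0, 254.0], 0.93)]
top ['fx', 'fy', 'cx', 'cy', 'T', 'shot'] 393.9503047574622 [[ 0.018  0.999 -0.051  0.483]
 [-1.     0.018 -0.014  0.011]
 [-0.013  0.051  0.999  1.143]
 [ 0.     0.     0.     1.   ]]
plinth [([368.0, 192.0], 0.78)]
wall_top [([370.0, 189.0], 0.93), ([279.0, 234.0], 0.35)]
rack [([183.0, 185.0], 0.86), ([369.0, 190.0], 0.7)]
full_a [([205.0, 241.0], 0.87), ([278.0, 234.0], 0.79), ([330.0, 280.0], 0.75), ([196.0, 186.0], 0.6)]
half_a [([274.0, 148.0], 0.79), ([144.0, 224.0], 0.69), ([156.0, 186.0], 0.67), ([159.0, 138.0], 0.62)]
mug [([274.0, 193.0], 0.61), ([370.0, 190.0], 0.5)]
bottle [([377.0, 136.0], 0.91), ([182.0, 183.0], 0.74)]
tumbler [([206.0, 130.0], 0.81)]
wrist ['fx', 'fy', 'cx', 'cy', 'T', 'shot'] 297.67927933730357 [[-0.305  0.913  0.272  0.279]
 [-0.952 -0.292 -0.087  0.619]
 [-0.    -0.286  0.958  0.383]
 [ 0.     0.     0.     1.   ]]
```

View pics/scene0.png

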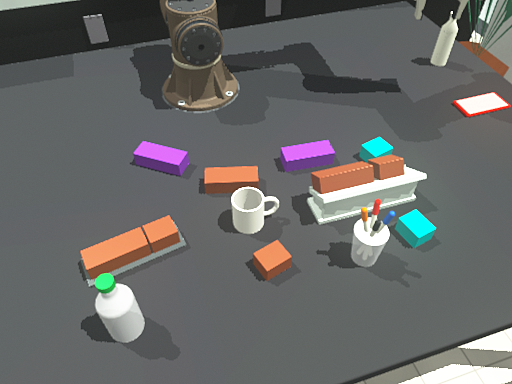

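View pics/top0.png

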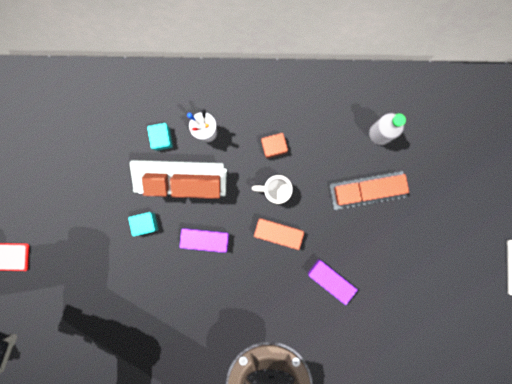

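The top view shows the plinth at about (370,190) with its half block at the +y end. full_b is at (279,234), half_b at (275,146), the rack half at (155,185) and the rack full at (196,187). The mug is at (278,190), and the purple and turquoise blocks are decoys. Next I'll fit box models to the orange masks in both views.

```bash
cat >> h.py <<'E'
from scipy.optimize import minimize
from scipy.spatial.transform import Rotation as Rn
def mask(s):
    h=cv2.cvtColor(s['img'],cv2.COLOR_RGB2HSV)
    return ((h[...,0]<14)&(h[...,1]>120)&(h[...,2]>50)).astype(np.uint8)
def corners(L,x,y,z,yaw,tilt=0):
    c=np.array([[a,b,d] for a in(-.026,.026) for b in(-L/2,L/2) for d in(-.02,.02)])
    return c@Rn.from_euler('ZY',[yaw,tilt]).as_matrix().T+[x,y,z]
def comp(s,seed):
    n,l,st,ce=cv2.connectedComponentsWithStats(mask(s))
    ks=[k for k in range(1,n) if st[k,4]>40]
    k=min(ks,key=lambda k:np.hypot(*(ce[k]-seed)))
    return (l==k).astype(np.uint8)
def fit(views,L,p0,free=(0,1,3),tilt=0,S=4):
    """views: [(snap,mask)], p=[x,y,z,yaw]; silhouettes"""
    p0=np.array(p0,float)
    obs=[]
    for s,m in views:
        obs.append((s,cv2.GaussianBlur(cv2.resize(m.astype(np.float32),None,fx=S,fy=S,interpolation=cv2.INTER_LINEAR),(0,0),S)))
    free=list(free)
    def cost(q):
        p=p0.copy();p[free]+=q/100;e=0
        for s,m in obs:
            pts=np.array([proj(s,c) for c in corners(L,*p,tilt)])
            hull=cv2.convexHull(((pts+.5)*S-.5).astype(np.float32)*1).astype(np.float32)
            im=np.zeros(m.shape,np.float32);cv2.fillConvexPoly(im,np.round(hull*16).astype(np.int32),1,cv2.LINE_8,4)
            im=cv2.GaussianBlur(im,(0,0),S); e+=((im-m)**2).sum()/m.sum()
        return e
    isx=np.vstack([np.zeros(len(free)),np.diag([8. if f==3 else .8 for f in free])])
    r=minimize(cost,np.zeros(len(free)),method='Nelder-Mead',options=dict(initial_simplex=isx,xatol=.01,fatol=1e-5,maxiter=300))
    p=p0.copy();p[free]+=r.x/100
    return p,r.fun
E
python3 - <<'E'
from h import *
np.set_printoptions(precision=4,suppress=True)
T=snap('top');S=snap('scene')
ob={'full_b':(.13,(279,234),(232,180),.02,0),'half_b':(.063,(275,146),(272,260),.02,0),'half_a':(.063,(155,186),(388,167),.085,-.55),'full_a':(.13,(196,188),(342,177),.085,-.55)}
for n,(L,a,b,z,t) in ob.items():
    ms=[(T,comp(T,a)),(S,comp(S,b))]
    g=atz(T,a,z); 
    best=None
    for yaw in (-.6,-.2,.2,.6):
        try: r=fit(ms[:1],L,[g[0],g[1],z,yaw],tilt=t)
        except Exception as e: print(e);continue
        if best is None or r[1]<best[1]: best=r
    r2=fit(ms,L,best[0],(0,1,2,3),t)
    print(n,[int(m.sum()) for _,m in ms],best,'both',r2)
# plinth course: 197 long at z .026
n=mask(T)
m1=comp(T,(383,188))|comp(T,(347,194)); m2=comp(S,(118,252))|comp(S,(160,233))
best=min((fit([(T,m1)],.197,[*atz(T,(370,190),.026)[:2],.026,y]) for y in(-.2,.0,.2,.4)),key=lambda r:r[1])
print('wall',m1.sum(),m2.sum(),best,fit([(T,m1),(S,m2)],.197,best[0],(0,1,2,3)))
for nm,a,b in [('mug',(274,193),(246,220)),('bottle',(377,136),(125,324)),('tumbler',(206,130),(361,254)),('rack',(183,185),(358,195))]:
    print(nm,atz(T,a,0.0),tri([(T,a),(S,b)]))
E
```

```text
full_b [64, 1230] (array([ 0.4494, -0.0464,  0.02  , -0.66  ]), np.float64(10.984782218933105)) both (array([ 0.4424, -0.038 ,  0.002 , -0.5348]), np.float64(11.586048126220703))
half_b [90, 985] (array([ 0.6762, -0.0119,  0.02  ,  0.016 ]), np.float64(3.3559563159942627)) both (array([ 0.6782, -0.0078,  0.0115,  0.0611]), np.float64(3.525005340576172))
half_a [523, 551] (array([0.5612, 0.3166, 0.085 , 0.0178]), np.float64(0.08692017197608948)) both (array([ 0.5613,  0.3193,  0.0825, -0.0818]), np.float64(0.3706210255622864))
full_a [1095, 1273] (array([ 0.5583,  0.2067,  0.085 , -0.0148]), np.float64(0.03042491339147091)) both (array([ 0.5584,  0.2091,  0.081 , -0.0132]), np.float64(0.09651611000299454))
wall 762 2840 (array([ 0.5595, -0.2797,  0.026 ,  0.2051]), np.float64(0.565658450126648)) (array([ 0.5591, -0.2792,  0.0252,  0.2075]), np.float64(0.5853481292724609))
mug [ 0.5485 -0.0063  0.    ] [ 0.5471 -0.0119 -0.0044]
bottle [ 0.7203 -0.3039  0.    ] [ 0.7204 -0.3104 -0.0032]
tumbler [0.7302 0.1964 0.    ] [0.7254 0.1899 0.0132]
rack [0.5672 0.2594 0.    ] [0.5669 0.2583 0.0098]
```

View pics/wrist0.png

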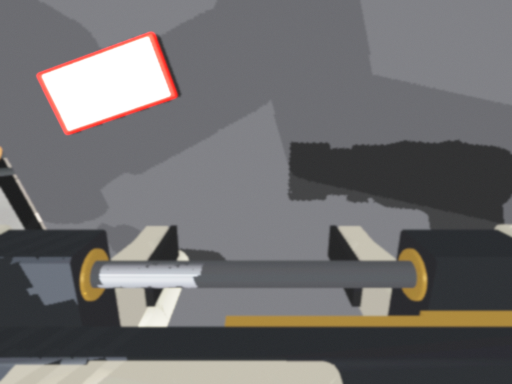

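The wrist view shows the two open fingers with dark pads at about (165,250) and (345,250), and the red-edged tray at (105,85). The tool can only yaw, so the leaning blocks can't be gripped across the width over the board. I plan to slide them off the rack's open +y end first. Refitting with a wider hue range.

```bash
sed -i 's/h\[...,0\]<14/h[...,0]<19/' h.py; cat > m.py <<'E'
from h import *
np.set_printoptions(precision=4,suppress=True)
T=snap('top');S=snap('scene')
ob={'full_b':(.13,(279,234),(232,180),.02),'half_b':(.063,(275,146),(272,260),.02)}
for n,(L,a,b,z) in ob.items():
    g=atz(T,a,z)
    best=min((fit([(T,comp(T,a))],L,[g[0],g[1],z,y]) for y in(-.6,-.2,.2,.6)),key=lambda r:r[1])
    print(n,best,fit([(T,comp(T,a)),(S,comp(S,b))],L,best[0],(0,1,2,3)))
m1=comp(T,(383,188))|comp(T,(347,194)); m2=comp(S,(118,252))|comp(S,(160,233))
k=np.ones((5,5));m1,m2=[cv2.morphologyEx(m,cv2.MORPH_CLOSE,k) for m in(m1,m2)]
best=min((fit([(T,m1)],.197,[*atz(T,(370,190),.026)[:2],.026,y]) for y in(-.2,.0,.2,.4)),key=lambda r:r[1])
print('wall',best,fit([(T,m1),(S,m2)],.197,best[0],(0,1,2,3)))
o=ctrl.get_obs();print(o['clock'],o['tool_pos'],o['orientation'])
E
python3 m.py
```

```text
full_b (array([ 0.4465, -0.0439,  0.02  , -0.7691]), np.float64(13.067336082458496)) (array([ 0.4465, -0.0439,  0.0199, -0.7711]), np.float64(13.809334754943848))
half_b (array([ 0.676 , -0.0113,  0.02  , -0.0214]), np.float64(3.3926613330841064)) (array([ 0.6773, -0.0067,  0.011 ,  0.0778]), np.float64(3.488283634185791))
wall (array([ 0.5593, -0.2804,  0.026 ,  0.2085]), np.float64(0.31499189138412476)) (array([ 0.5591, -0.2792,  0.0255,  0.2001]), np.float64(0.32837656140327454))
1.15 [0.2052 0.643  0.2436] [-179.9998   -0.0004  -17.692 ]
```

```bash
python3 - <<'E'
import cv2
im=cv2.imread('pics/top0.png');h=cv2.cvtColor(im,cv2.COLOR_BGR2HSV)
for c,r in[(279,234),(275,236),(275,146),(385,188),(200,187)]:print(h[r,c])
E
sed -i "s/return ((h\[...,0\]<19)/return (((h[...,0]<19)|(h[...,0]>172))/;s/h\[...,2\]>50/h[...,2]>60/" h.py
python3 - <<'E'
from h import *
s={'img':cv2.cvtColor(cv2.imread('pics/top0.png'),cv2.COLOR_BGR2RGB)}
n,l,st,ce=cv2.connectedComponentsWithStats(mask(s));print([(st[k,4],ce[k].round(1)) for k in range(1,n) if st[k,4]>30])
E
```

```text
[ 12  95 253]
[ 11  98 253]
[ 11 105 252]
[ 11 127 249]
[  8 143 233]
[(np.int32(92), array([278. , 150.5])), (np.int32(522), array([155.1, 184.6])), (np.int32(1094), array([195.3, 186.2])), (np.int32(769), array([381.1, 188.2])), (np.int32(54), array([295.2, 233.6])), (np.int32(173), array([ 21.5, 255.4]))]
```

Saturation is low there because the tops are bright, so I'll lower that threshold.

```bash
sed -i "s/h\[...,1\]>120/h[...,1]>70/" h.py; python3 m.py
```

```text
full_b (array([ 0.4327, -0.0207,  0.02  , -0.2641]), np.float64(0.025008106604218483)) (array([ 0.4331, -0.0201,  0.0253, -0.2494]), np.float64(0.08046991378068924))
half_b (array([ 0.6852, -0.0039,  0.02  ,  0.2956]), np.float64(0.017987921833992004)) (array([ 0.6847, -0.0035,  0.0238,  0.2817]), np.float64(0.018061013892292976))
wall (array([ 0.5607, -0.2794,  0.026 ,  0.1924]), np.float64(0.008431894704699516)) (array([ 0.5606, -0.2783,  0.0279,  0.1919]), np.float64(0.012926576659083366))
1.25 [0.2052 0.6431 0.2436] [179.9998  -0.0021 -17.692 ]
```

Call:
apply_moves(commands=[[[22.8,-66.4,-4.4],-1.519,0],[[22.8,-66.4,-4.4],-1.519,0],[[22.8,-66.4,-4.4],-1.519,0],[[22.8,-66.4,-4.4],-1.519,0],[[22.8,-66.4,-4.4],-1.519,0],[[22.8,-66.4,-4.4],-1.519,0],[[22.8,-66.4,-4.4],-1.519,0],[[22.8,-66.4,-4.4],-1.519,0],[[22.8,-66.4,-4.4],-1.519,0],[[22.8,-66.4,-4.4],-1.519,0],[[22.8,-66.4,-4.4],-1.519,0],[[22.8,-66.4,-4.4],-1.519,0],[[22.8,-66.4,-4.4],-1.519,0],[[22.8,-66.4,-4.4],-1.519,0],[[22.8,-66.4,-4.4],-1.519,0],[[22.8,-66.4,-4.4],-1.519,0],[[22.8,-66.4,-4.4],-1.519,0],[[22.8,-66.4,-4.4],-1.519,0],[[22.8,-66.4,-4.4],-1.519,0],[[22.8,-66.4,-4.4],-1.519,0]])

```text
clock: 2.92
tool_pos: [0.4331, -0.0213, 0.1996]
orientation: [180.0, 0.0, -104.8]
force: [-1.3, 0.3, 0.1]
opening: 0.0878
gripper_force: 0.0
```

```bash
cat > w.py <<'E'
# usage: w.py L x y z yaw [save]  : fit flat block near given pose in the wrist view
from h import *
import sys
np.set_printoptions(precision=4,suppress=True)
L,x,y,z,yaw=map(float,sys.argv[1:6])
s=snap('wrist',sys.argv[6] if len(sys.argv)>6 else None)
p=[proj(s,c) for c in corners(L,x,y,z,yaw)];print('proj',np.round(p).astype(int).tolist())
m=comp(s,proj(s,[x,y,z])); ys,xs=np.nonzero(m);print('mask',m.sum(),xs.min(),xs.max(),ys.min(),ys.max())
print(fit([(s,m)],L,[x,y,z,yaw],S=2),fit([(s,m)],L,[x,y,z,yaw],(0,1,2,3),S=2))
o=ctrl.get_obs();print(o['clock'],o['tool_pos'],o['orientation'],o['opening'],o['force'])
E
python3 w.py .13 .433 -.0205 .02 -.257 wrist1.png
```

```text
proj [[277, 115], [280, 116], [275, 224], [277, 238], [230, 115], [227, 116], [233, 224], [230, 238]]
mask 893 227 281 114 238
(array([ 0.4328, -0.0209,  0.02  , -0.266 ]), np.float64(6.006929397583008)) (array([ 0.4546,  0.2902, -7.2929, 10.606 ]), np.float64(0.5649400353431702))
2.9667 [ 0.4331 -0.0206  0.1997] [-179.9868    0.0118 -104.7192] 0.08786585883178072 [-0.2307  0.0759 -0.5785]
```

The predicted and observed pixel extents of full_b agree (columns 227–281, rows 114–238). Descending to grasp, kept high enough for the gripper body to clear the mug.

Call:
apply_moves(commands=[[[0,0,-4],-0.004,0],[[0,0,-8],-0.004,0],[[0,0,-12],-0.004,0],[[0,0,-15],-0.004,0],[[0,0,-16.2],-0.004,0],[[0,0,-16.2],-0.004,0],[[0,0,-16.2],-0.004,1],[[0,0,-16.2],-0.004,1],[[0,0,-16.2],-0.004,1],[[0,0,-16.2],-0.004,1],[[0,0,-16.2],-0.004,1],[[0,0,-16.2],-0.004,1],[[0,0,-16.2],-0.004,1]])

```text
clock: 4.05
tool_pos: [0.4331, -0.0209, 0.0381]
orientation: [-180.0, 0.0, -105.0]
force: [-3.7, 3.1, 7.5]
opening: 0.0521
gripper_force: 30.0
```

Call:
apply_moves(commands=[[[0,0,1],0,1],[[0,0,4],0,1],[[0,0,8],0,1],[[0,0,12],0.1,1],[[2,-4,15],0.2,1],[[4,-7.5,16],0.3,1],[[6,-11.2,16],0.454,1],[[8,-14.9,16],0.454,1],[[10,-18.6,16],0.454,1],[[12.1,-22.5,16],0.454,1],[[12.1,-22.5,16],0.454,1],[[12.1,-22.5,16],0.454,1],[[12.1,-22.5,16],0.454,1]])

```text
clock: 5.13
tool_pos: [0.553, -0.2471, 0.1953]
orientation: [179.8, 0.1, -79.1]
force: [-0.2, -0.1, -7.1]
opening: 0.0516
gripper_force: 30.0
```

```bash
python3 - <<'E'
from h import *
np.set_printoptions(precision=4,suppress=True)
s=snap('wrist','wrist2.png')
np.save('T2.npy',s['T']);
o=ctrl.get_obs();print(o['tool_pos'],o['orientation'],o['opening'])
print('wall',[proj(s,c).round(1).tolist() for c in corners(.197,.5606,-.279,.026,.192)])
print('held',[proj(s,c).round(1).tolist() for c in corners(.13,*(o['tool_pos'][:2]),o['tool_pos'][2]-.018,.192)])
E
```

```text
[ 0.5528 -0.2461  0.1957] [179.8203   0.1151 -79.0616] 0.05192044023880711
wall [[276.5, 46.0], [280.1, 37.9], [273.3, 226.6], [275.9, 241.7], [224.9, 46.2], [220.9, 38.1], [229.8, 226.8], [227.2, 241.9]]
held [[297.2, 126.5], [310.0, 133.8], [289.9, 313.4], [298.3, 360.4], [208.1, 126.8], [195.6, 134.2], [216.6, 313.7], [208.8, 360.8]]
```

View pics/wrist2.png

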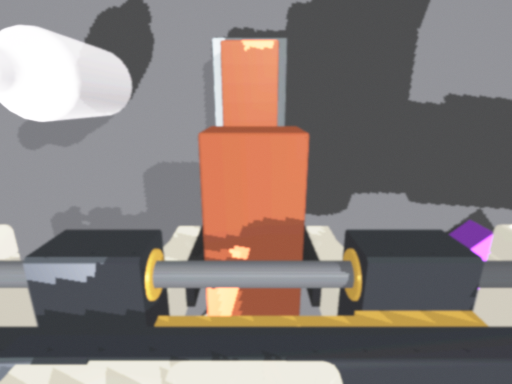

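The held block spans columns 200–308 with its front edge at row 127. The starter course lies behind it, with its end near row 40 at columns 221–280. Both match the projection. One sub-pixel check before placing.

```bash
python3 - <<'E'
from h import *
im=cv2.imread('pics/wrist2.png');m=mask({'img':cv2.cvtColor(im,cv2.COLOR_BGR2RGB)})
for c in(235,250,265): 
    print(c,im[34:48,c].tolist(), 'blk',im[122:138,c].tolist())
for r in(60,90,115): x=np.nonzero(m[r,200:300])[0]+200;print(r,x.min(),x.max())
for r in(150,180,210): x=np.nonzero(m[r,190:320])[0]+190;print(r,x.min(),x.max())
E
```

```text
235 [[79, 78, 78], [81, 80, 80], [85, 84, 82], [109, 106, 104], [140, 137, 136], [142, 145, 172], [118, 140, 210], [109, 145, 230], [112, 151, 235], [112, 152, 235], [113, 150, 235], [112, 151, 235], [110, 150, 234], [110, 151, 234]] blk [[99, 135, 228], [99, 136, 229], [98, 133, 228], [91, 126, 219], [76, 108, 195], [62, 92, 171], [61, 89, 164], [59, 87, 162], [61, 88, 163], [65, 91, 167], [68, 99, 181], [77, 113, 203], [82, 121, 216], [86, 124, 221], [88, 127, 223], [89, 128, 223]]
250 [[81, 79, 79], [81, 80, 79], [84, 82, 82], [103, 100, 100], [131, 130, 141], [143, 159, 223], [156, 202, 254], [179, 233, 255], [192, 241, 255], [197, 243, 255], [194, 242, 255], [184, 236, 255], [162, 217, 255], [138, 188, 253]] blk [[101, 137, 230], [100, 137, 230], [98, 136, 230], [91, 129, 221], [77, 111, 197], [64, 95, 173], [61, 89, 165], [59, 87, 162], [63, 89, 163], [64, 91, 166], [69, 100, 181], [75, 112, 202], [82, 121, 216], [86, 125, 221], [91, 128, 225], [92, 129, 226]]
265 [[81, 80, 79], [80, 79, 78], [85, 83, 82], [104, 102, 99], [133, 134, 142], [148, 166, 227], [160, 207, 254], [181, 235, 255], [194, 243, 255], [197, 244, 255], [198, 244, 255], [195, 243, 255], [180, 234, 255], [149, 201, 254]] blk [[100, 137, 230], [102, 138, 230], [101, 136, 229], [94, 129, 222], [78, 109, 196], [66, 94, 174], [62, 90, 166], [61, 88, 163], [62, 89, 164], [64, 91, 167], [68, 100, 181], [77, 113, 203], [82, 121, 216], [87, 126, 222], [90, 127, 224], [92, 128, 225]]
60 221 278
90 222 277
115 223 277
150 199 309
180 200 307
210 202 305
```

Call:
apply_moves(commands=[[[0.26,0.18,-3],0,1],[[0.26,0.18,-7],0,1],[[0.26,0.18,-9.5],0,1],[[0.26,0.18,-10.4],0,1],[[0.26,0.18,-10.7],0,1],[[0.26,0.18,-10.7],0,1],[[0.26,0.18,-10.7],0,1]])

```text
clock: 5.77
tool_pos: [0.5581, -0.2441, 0.0925]
orientation: [-179.9, -0.1, -78.9]
force: [0.2, -0.3, -4.9]
opening: 0.0517
gripper_force: 30.0
```

```bash
python3 -c "
from h import *
o=ctrl.get_obs();print(o['tool_pos'],o['orientation'],o['force'],o['clock'])"
```

```text
[ 0.55806329 -0.24408094  0.09249946] [-1.79856082e+02 -7.51871577e-02 -7.88800111e+01] [ 0.22233254 -0.26833877 -4.92755154] 5.7667
```

Call:
apply_moves(commands=[[[0,0,0],0,1],[[0,0,0],0,1],[[0,0,0],0,1]])

```text
clock: 6.02
tool_pos: [0.5574, -0.2442, 0.0919]
orientation: [-179.9, -0.0, -78.9]
force: [-0.5, 0.1, -6.3]
opening: 0.0518
gripper_force: 30.0
```

```bash
cat > e.py <<'E'
# held full block vs starter course in the wrist view, both by their visible edges
from h import *
s=snap('wrist','wrist3.png')
o=ctrl.get_obs();print(o['tool_pos'],o['orientation'],o['clock'])
print('wall',[proj(s,c).round(1).tolist() for c in corners(.197,.5606,-.279,.026,.192)])
print('held',[proj(s,c).round(1).tolist() for c in corners(.13,*(o['tool_pos'][:2]),o['tool_pos'][2]-.018,.192)])
E
python3 e.py
```

```text
[ 0.55721853 -0.24422509  0.09157709] [-1.79908196e+02 -2.91182770e-02 -7.89419524e+01] 6.0667
wall [[297.2, 16.2], [307.5, -4.1], [287.4, 273.5], [293.3, 303.6], [219.9, 16.2], [212.0, -4.0], [227.1, 273.4], [222.4, 303.5]]
held [[297.9, 125.1], [310.4, 131.7], [290.0, 312.1], [298.0, 358.6], [209.1, 125.1], [196.5, 131.6], [216.7, 311.9], [208.5, 358.4]]
```

View pics/wrist3.png

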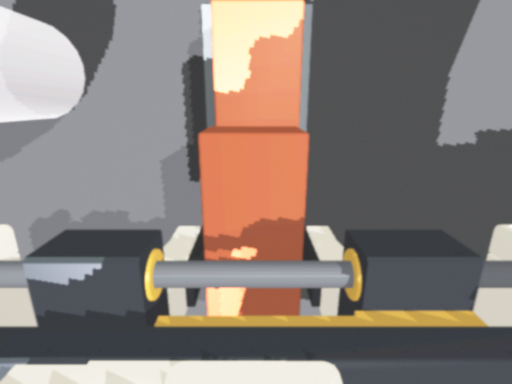

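```bash
python3 - <<'E'
from h import *
im=cv2.imread('pics/wrist3.png');m=mask({'img':cv2.cvtColor(im,cv2.COLOR_BGR2RGB)})
for r in(20,40,60,80,100,115,126,128,130,135,150,180,210): x=np.nonzero(m[r,190:330])[0]+190;print(r,x.min(),x.max(),(x.min()+x.max())/2)
print(im[120:136,250].tolist()); print(im[0:4,250].tolist())
E
```

```text
20 300 303 301.5
40 255 302 278.5
60 212 301 256.5
80 213 300 256.5
100 214 299 256.5
115 215 299 257.0
126 211 298 254.5
128 205 299 252.0
130 202 302 252.0
135 197 309 253.0
150 198 309 253.5
180 200 307 253.5
210 202 305 253.5
[[108, 146, 235], [105, 145, 234], [106, 146, 235], [104, 145, 235], [103, 143, 234], [97, 135, 228], [82, 116, 204], [68, 98, 179], [63, 92, 170], [63, 91, 168], [64, 90, 167], [65, 92, 171], [71, 102, 186], [77, 113, 207], [86, 125, 222], [90, 129, 226]]
[[148, 206, 255], [174, 230, 255], [191, 240, 255], [199, 244, 255]]
```

Call:
apply_moves(commands=[[[-0.18,-0.03,0],0,1],[[-0.18,-0.03,-0.3],0,1],[[-0.18,-0.03,-0.5],0,1],[[-0.18,-0.03,-0.65],0,1],[[-0.18,-0.03,-0.75],0,1],[[-0.18,-0.03,-0.8],0,1],[[-0.18,-0.03,-0.8],0,1],[[-0.18,-0.03,-0.8],0,1]])

```text
clock: 6.73
tool_pos: [0.5547, -0.2445, 0.0842]
orientation: [180.0, -0.0, -78.9]
force: [-6.2, 4.1, 9.8]
opening: 0.0523
gripper_force: 30.0
```

Call:
apply_moves(commands=[[[-0.18,-0.03,-0.8],0,0.3],[[-0.18,-0.03,-0.8],0,0],[[-0.18,-0.03,-0.8],0,0],[[-0.18,-0.03,-0.8],0,0],[[-0.18,-0.03,-0.8],0,0],[[-0.18,-0.03,2],0,0],[[-0.18,-0.03,6],0,0],[[-0.18,-0.03,9],0,0],[[2,4,10.8],0.097,0],[[4,8,10.8],0.097,0],[[6,11.5,10.8],0.097,0],[[8,15,10.8],0.097,0],[[10,18.5,10.8],0.097,0],[[12,22,10.8],0.097,0],[[12.9,24.1,10.8],0.097,0],[[12.9,24.1,10.8],0.097,0],[[12.9,24.1,10.8],0.097,0]])

```text
clock: 8.15
tool_pos: [0.6845, -0.0017, 0.1901]
orientation: [180.0, -0.0, -73.2]
force: [-0.0, -0.2, 0.1]
opening: 0.0877
gripper_force: 0.0
```

```bash
python3 w.py .063 .685 -.0038 .02 .288; python3 - <<'E'
from h import *
np.set_printoptions(precision=4,suppress=True)
T=snap('top','top1.png');S=snap('scene')
# full block of course 2 and the starter in the top view: fit union upper block by top mask region
m=mask(T); 
pr=[proj(T,c).round(1).tolist() for c in corners(.13,.5548,-.2451,.066,.192)]
print(pr)
E
```

```text
proj [[277, 144], [280, 149], [275, 198], [278, 210], [230, 144], [227, 149], [231, 198], [228, 210]]
mask 763 227 281 144 211
(array([ 0.6839, -0.0041,  0.02  ,  0.2727]), np.float64(3.52162766456604)) (array([-12.4898,   1.7488, -52.8685, 219.4151]), np.float64(0.6806831955909729))
8.2 [ 0.684  -0.0029  0.1902] [179.9632  -0.0058 -73.3095] 0.08774633105669964 [ 0.1616 -0.2651 -0.0229]
[[385.0, 196.4], [389.4, 195.7], [338.9, 204.5], [341.6, 204.1], [381.5, 178.1], [385.8, 176.7], [335.4, 186.2], [338.0, 185.1]]
```

Call:
apply_moves(commands=[[[0.1,-0.15,-4],0,0],[[0.1,-0.15,-8],0,0],[[0.1,-0.15,-12],0,0],[[0.1,-0.15,-14.5],0,0],[[0.1,-0.15,-15.4],0,0],[[0.1,-0.15,-15.4],0,0],[[0.1,-0.15,-15.4],0,1],[[0.1,-0.15,-15.4],0,1],[[0.1,-0.15,-15.4],0,1],[[0.1,-0.15,-15.4],0,1],[[0.1,-0.15,-15.4],0,1],[[0.1,-0.15,-15.4],0,1],[[0.1,-0.15,-15.4],0,1]])

```text
clock: 9.38
tool_pos: [0.6852, -0.0049, 0.0374]
orientation: [-180.0, -0.0, -73.4]
force: [-1.5, 1.1, 4.8]
opening: 0.0517
gripper_force: 30.0
```

```bash
python3 - <<'E'
from h import *
T=snap('top')
im=T['img'];c=im[165:215,325:415];cv2.imwrite('pics/c1.png',cv2.cvtColor(cv2.resize(c,None,fx=8,fy=8,interpolation=cv2.INTER_CUBIC),cv2.COLOR_RGB2BGR))
E
```

```text
(no output)
```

View pics/c1.png

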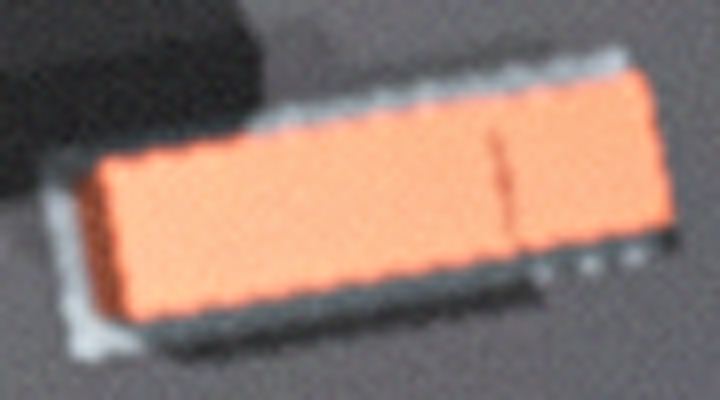

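The crop shows the full block flush on the starter's +y end, with its inner end near (500,190) slightly past the old joint, as expected. Now carrying half_b over to just above its place.

Call:
apply_moves(commands=[[[0,0,1],0,1],[[0,0,4],0,1],[[0,0,8],0,1],[[0,0,12],0,1],[[0,0,16],0,1],[[-1,-3.5,17.5],-0.097,1],[[-2.3,-7.2,17.5],-0.097,1],[[-3.6,-11,17.5],-0.097,1],[[-4.9,-14.9,17.5],-0.097,1],[[-6.1,-18.7,17.5],-0.097,1],[[-7.4,-22.6,17.5],-0.097,1],[[-8.7,-26.5,17.5],-0.097,1],[[-9.9,-30.3,17.5],-0.097,1],[[-11.1,-33.8,15],-0.097,1],[[-11.1,-33.8,11],-0.097,1],[[-11.1,-33.8,8],-0.097,1],[[-11.1,-33.8,6],-0.097,1],[[-11.1,-33.8,5.6],-0.097,1],[[-11.1,-33.8,5.6],-0.097,1],[[-11.1,-33.8,5.6],-0.097,1]])

```text
clock: 11.1
tool_pos: [0.5748, -0.3432, 0.0939]
orientation: [-180.0, -0.1, -78.9]
force: [0.1, -0.2, -2.2]
opening: 0.0515
gripper_force: 30.0
```

Call:
apply_moves(commands=[[[0,0,0],0,1],[[0,0,0],0,1]])

```text
clock: 11.27
tool_pos: [0.5752, -0.3431, 0.0947]
orientation: [-179.8, -0.1, -78.9]
force: [-0.5, -1.0, -0.5]
opening: 0.0519
gripper_force: 30.0
```

```bash
python3 - <<'E'
from h import *
s=snap('wrist','wrist4.png')
o=ctrl.get_obs();print(o['tool_pos'],o['orientation'],o['clock'])
print('wall',[proj(s,c).round(1).tolist() for c in corners(.197,.5613,-.2775,.026,.192)])
print('full',[proj(s,c).round(1).tolist() for c in corners(.13,.5547,-.2445,.066,.192)])
print('held',[proj(s,c).round(1).tolist() for c in corners(.063,*(o['tool_pos'][:2]),o['tool_pos'][2]-.0174,.192)])
E
```

```text
[ 0.57494613 -0.34300866  0.09442739] [-1.79859295e+02 -7.68007515e-02 -7.89132589e+01] 11.3167
wall [[288.2, 164.2], [295.0, 176.5], [281.2, 364.4], [285.3, 404.6], [221.6, 164.1], [215.1, 176.4], [227.5, 364.2], [223.4, 404.4]]
full [[291.4, 267.8], [299.6, 304.1], [285.5, 404.8], [291.3, 459.6], [218.7, 267.6], [211.0, 303.9], [223.6, 404.5], [218.1, 459.3]]
held [[295.9, 180.9], [307.0, 201.8], [292.0, 271.1], [300.9, 310.9], [211.5, 180.8], [200.2, 201.5], [215.1, 270.9], [205.9, 310.6]]
```

View pics/wrist4.png

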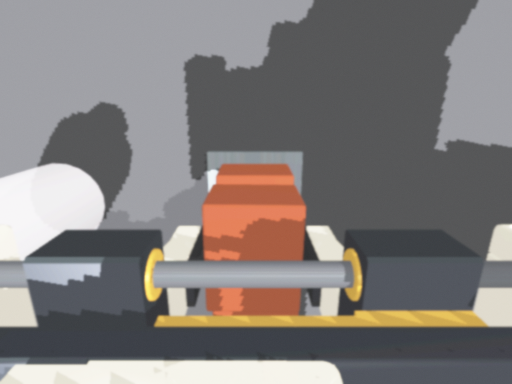

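Here the starter's end face is at rows 164–176 around columns 216–295, and the held half block's end is at rows 186–203. Reading the edges exactly.

```bash
python3 - <<'E'
from h import *
im=cv2.imread('pics/wrist4.png');
for c in (240,265): print(c,[(r,int(im[r,c,2])) for r in range(160,210)])
for r in(168,172,178,182,195,203,210,218): print(r,[(c,int(im[r,c,2])) for c in list(range(199,224))],[(c,int(im[r,c,2])) for c in range(286,310)])
E
```

```text
240 [(160, 150), (161, 151), (162, 153), (163, 160), (164, 172), (165, 175), (166, 176), (167, 176), (168, 176), (169, 176), (170, 177), (171, 176), (172, 176), (173, 176), (174, 185), (175, 208), (176, 224), (177, 230), (178, 231), (179, 232), (180, 231), (181, 232), (182, 231), (183, 226), (184, 205), (185, 186), (186, 178), (187, 178), (188, 176), (189, 176), (190, 177), (191, 177), (192, 175), (193, 177), (194, 177), (195, 176), (196, 176), (197, 175), (198, 177), (199, 176), (200, 176), (201, 178), (202, 177), (203, 183), (204, 199), (205, 219), (206, 228), (207, 229), (208, 229), (209, 230)]
265 [(160, 151), (161, 152), (162, 154), (163, 161), (164, 171), (165, 175), (166, 176), (167, 177), (168, 177), (169, 177), (170, 176), (171, 177), (172, 176), (173, 178), (174, 188), (175, 209), (176, 225), (177, 230), (178, 231), (179, 231), (180, 232), (181, 231), (182, 231), (183, 227), (184, 210), (185, 190), (186, 178), (187, 177), (188, 176), (189, 176), (190, 177), (191, 177), (192, 176), (193, 176), (194, 176), (195, 176), (196, 177), (197, 176), (198, 176), (199, 177), (200, 176)
[... 4099 characters left out ...]
30), (301, 230), (302, 230), (303, 229), (304, 220), (305, 189), (306, 136), (307, 98), (308, 88), (309, 87)]
218 [(199, 137), (200, 140), (201, 153), (202, 181), (203, 208), (204, 223), (205, 229), (206, 230), (207, 230), (208, 230), (209, 230), (210, 230), (211, 230), (212, 230), (213, 230), (214, 230), (215, 230), (216, 230), (217, 230), (218, 230), (219, 230), (220, 229), (221, 230), (222, 230), (223, 230)] [(286, 208), (287, 217), (288, 219), (289, 219), (290, 220), (291, 222), (292, 225), (293, 228), (294, 228), (295, 229), (296, 229), (297, 230), (298, 230), (299, 230), (300, 229), (301, 229), (302, 222), (303, 207), (304, 184), (305, 150), (306, 110), (307, 89), (308, 87), (309, 87)]
```

Call:
apply_moves(commands=[[[0,-0.26,0],0,1],[[0,-0.26,-0.3],0,1],[[0,-0.26,-0.6],0,1],[[0,-0.26,-0.8],0,1],[[0,-0.26,-0.95],0,1],[[0,-0.26,-1.05],0,1],[[0,-0.26,-1.12],0,1],[[0,-0.26,-1.15],0,1],[[0,-0.26,-1.15],0,1]])

```text
clock: 12.07
tool_pos: [0.5737, -0.3455, 0.0834]
orientation: [180.0, -0.0, -78.9]
force: [-5.9, 5.8, 16.4]
opening: 0.0519
gripper_force: 30.0
```

Call:
apply_moves(commands=[[[0,-0.26,-1.15],0,0.3],[[0,-0.26,-1.15],0,0],[[0,-0.26,-1.15],0,0],[[0,-0.26,-1.15],0,0],[[0,-0.26,-1.15],0,0],[[0,-0.26,2],0,0],[[0,-0.26,6],0,0],[[0,0,10],0,0],[[0,3.5,12.5],-0.1,0],[[0,7.5,12.5],-0.2,0],[[0,11.5,12.5],-0.208,0],[[0,15.5,12.5],-0.208,0],[[0,19.5,12.5],-0.208,0],[[0,23.5,12.5],-0.208,0],[[0,27.5,12.5],-0.208,0],[[-0.4,31.5,12.5],-0.208,0],[[-0.8,35.5,12.5],-0.208,0],[[-1.2,39.5,12.5],-0.208,0],[[-1.5,43.5,12.5],-0.208,0],[[-1.5,47.5,12.5],-0.208,0]])

```text
clock: 13.73
tool_pos: [0.5582, 0.1314, 0.2068]
orientation: [-180.0, 0.0, -90.8]
force: [1.3, -1.2, 0.8]
opening: 0.0873
gripper_force: 0.0
```

Call:
apply_moves(commands=[[[0,4,0],0,0],[[0,7,0],0,0],[[0,7,0],0,0],[[0,7,0],0,0],[[0,7,0],0,0]])

```text
clock: 14.15
tool_pos: [0.5587, 0.1995, 0.2061]
orientation: [180.0, -0.0, -90.8]
force: [-0.2, 0.1, -0.4]
opening: 0.0874
gripper_force: 0.0
```

```bash
python3 - <<'E'
from h import *
np.set_printoptions(precision=4,suppress=True)
s=snap('wrist','wrist5.png');T=snap('top','top2.png')
o=ctrl.get_obs();print(o['tool_pos'],o['orientation'],o['clock'])
print('full',[proj(s,c).round(1).tolist() for c in corners(.13,.5583,.207,.077,-.015,-.55)])
print('half',[proj(s,c).round(1).tolist() for c in corners(.063,.561,.317,.077,-.015,-.55)])
m=comp(T,proj(T,[.561,-.278,.086]));print(m.sum(),fit([(T,m)],.197,[.561,-.278,.066,.192]))
w=cv2.cvtColor(s['img'],cv2.COLOR_RGB2BGR)
c=T['img'][165:215,325:415];c=cv2.cvtColor(cv2.resize(c,(512,284),interpolation=cv2.INTER_CUBIC),cv2.COLOR_RGB2BGR)
cv2.imwrite('pics/v5.png',np.vstack([w[:310],c]))
E
```

```text
[0.5589 0.1985 0.2062] [179.9985  -0.0026 -90.9119] 14.25
full [[265.7, 123.6], [291.2, 126.3], [264.2, 243.5], [286.4, 259.1], [217.4, 125.7], [239.0, 129.1], [221.8, 255.7], [240.9, 274.2]]
half [[263.2, 254.5], [284.9, 271.0], [262.6, 302.3], [283.1, 322.8], [221.1, 267.4], [240.0, 287.1], [222.9, 318.3], [240.8, 342.4]]
1620 (array([ 0.5598, -0.2766,  0.066 ,  0.19  ]), np.float64(0.013987827114760876))
```

View pics/v5.png

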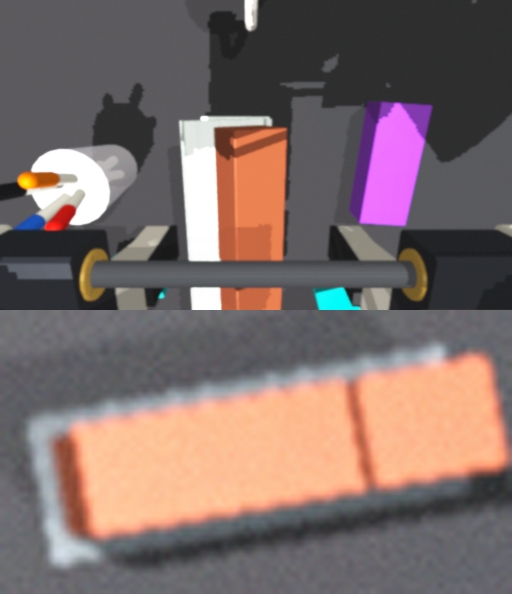

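The lower half of the picture shows course 2 with its joint at (360,430) and faces aligned. In the upper half, full_a's end is at columns 216–287, row 128, with free board on its left. Next I'll fit the leaning blocks' height.

```bash
python3 - <<'E'
from h import *
np.set_printoptions(precision=4,suppress=True)
import h
s=ctrl.snapshot('wrist');T=snap('top');
m=mask(s);m[225:]=0;m=(cv2.connectedComponents(m)[1]==cv2.connectedComponents(m)[1][180,260]).astype(np.uint8)
mt=comp(T,(196,188))
def cost(q):
    p=np.array([.558,.207,.077,-.015])+np.array(q)/100;e=0
    for S_,mm,cut in((s,m,225),(T,mt,384)):
        pts=np.array([proj(S_,c) for c in corners(.13,*p,-.55)])
        im=np.zeros(mm.shape,np.float32);cv2.fillConvexPoly(im,np.round(cv2.convexHull(pts.astype(np.float32))*16).astype(np.int32),1,cv2.LINE_AA,4);im[cut:]=0
        e+=((cv2.GaussianBlur(im,(0,0),1)-cv2.GaussianBlur(mm.astype(np.float32),(0,0),1))**2).sum()/mm.sum()
    return e
r=minimize(cost,[0,0,0,0],method='Nelder-Mead',options=dict(initial_simplex=[[0]*4,[.5,0,0,0],[0,.5,0,0],[0,0,1,0],[0,0,0,3]],xatol=.005,fatol=1e-6))
print(m.sum(),mt.sum(),np.array([.558,.207,.077,-.015])+r.x/100,r.fun)
for p in [(270,128),]:pass
h_=comp(T,(155,186));print('half top',fit([(T,h_)],.063,[.561,.317,.075,-.02],tilt=-.55))
# rack board: white corners in wrist and top
im=s['img'];g=(im.min(2)>150)
for r_ in(119,122,126,135,150,180,210): x=np.nonzero(g[r_,160:290])[0]+160; print(r_,x.min() if len(x) else None,x.max() if len(x) else None)
g=T['img'].min(2)>140
for r_ in(164,168,172,176,180,190,195): x=np.nonzero(g[r_,110:245])[0]+110; print(r_,x.min() if len(x) else None,x.max() if len(x) else None)
E
```

```text
6828 45 [0.5591 0.2055 0.0696 0.0208] 23.930087352976905
half top (array([0.6259, 0.1856, 0.075 , 0.9263]), np.float64(11.725383758544922))
119 200 270
122 179 271
126 179 270
135 180 213
150 181 215
180 183 216
210 185 217
164 110 223
168 110 226
172 113 226
176 121 225
180 122 225
190 110 225
195 110 224
```

```bash
cat > r.py <<'E'
from h import *
np.set_printoptions(precision=4,suppress=True)
s=ctrl.snapshot('wrist');T=ctrl.snapshot('top');T['img']=cv2.cvtColor(cv2.imread('pics/top0.png'),cv2.COLOR_BGR2RGB)
m=mask(s);m[225:]=0;l=cv2.connectedComponents(m)[1];m=(l==l[180,260]).astype(np.uint8)
mt=comp(T,(196,188))
p0=np.array([.558,.207,.075,-.015])
def cost(q,vs):
    p=p0+np.array(q)/100;e=0
    for S_,mm,cut in vs:
        pts=np.array([proj(S_,c) for c in corners(.13,*p,-.55)])
        im=np.zeros(mm.shape,np.float32);cv2.fillConvexPoly(im,np.round(cv2.convexHull(pts.astype(np.float32))*16).astype(np.int32),1,cv2.LINE_AA,4);im[cut:]=0
        e+=((cv2.GaussianBlur(im,(0,0),1)-cv2.GaussianBlur(mm.astype(np.float32),(0,0),1))**2).sum()/mm.sum()
    return e
for vs in ([(s,m,225),(T,mt,384)],[(s,m,225)]):
    r=minimize(cost,[0]*4,args=(vs,),method='Nelder-Mead',options=dict(initial_simplex=[[0]*4,[.5,0,0,0],[0,.5,0,0],[0,0,1,0],[0,0,0,3]],xatol=.005,fatol=1e-6))
    print(p0+r.x/100,r.fun)
h_=comp(T,(155,186));print('half top',fit([(T,h_)],.063,[.561,.317,.074,-.02],tilt=-.55))
g=T['img'].min(2)>140
for r_ in(164,168,172,190,196): x=np.nonzero(g[r_,110:245])[0]+110; print(r_,x.min() if len(x) else None,x.max() if len(x) else None)
print('rack right edge pts at z .085:',atz(T,(227.5,168),.085),' left',atz(T,(131.5,168),.085))
print('wrist right end',atz(s,(179,121),.087))
E
python3 r.py
```

```text
[ 0.5605  0.2095  0.0691 -0.0084] 0.022673792774575267
[ 0.5611  0.2092  0.0729 -0.0139] 0.0010700616485098352
half top (array([ 0.5615,  0.3193,  0.074 , -0.0145]), np.float64(0.026852168142795563))
164 129 223
168 130 225
172 130 226
190 132 225
196 None None
rack right edge pts at z .085: [0.6091 0.1217 0.085 ]  left [0.6047 0.3822 0.085 ]
wrist right end [0.621 0.135 0.087]
```

Call:
apply_moves(commands=[[[0.2,-4,0],0,1],[[0.2,-8,0],0,1],[[0.2,-8.9,0],0,1],[[0.2,-8.9,-3],0,1],[[0.2,-8.9,-7],0,1],[[0.2,-8.9,-10],0,1],[[0.2,-8.9,-12.1],0,1],[[0.2,-8.9,-12.1],0,1],[[0.2,-8,-12.1],0,1],[[0.2,-7,-12.1],0,1],[[0.2,-6.2,-12.1],0,1],[[0.2,-5.5,-12.1],0,1],[[0.2,-4.8,-12.1],0,1],[[0.2,-4.2,-12.1],0,1],[[0.2,-3.6,-12.1],0,1],[[0.2,-3,-12.1],0,1]])

```text
clock: 15.78
tool_pos: [0.5597, 0.1685, 0.0867]
orientation: [179.9, -0.1, -90.9]
force: [-5.1, -7.1, 3.4]
opening: 0.0004
gripper_force: 3.9
```

Contact at about 7 N, as expected. Continuing the push.

Call:
apply_moves(commands=[[[0,0.5,0],0,1],[[0,1,0],0,1],[[0,1.5,0],0,1],[[0,2,0],0,1],[[0,2.4,0],0,1],[[0,2.8,0],0,1],[[0,2.8,0],0,1],[[0,1.5,0],0,1],[[0,0,3],0,1],[[0,0,7],0,1],[[0,3,11],0,0],[[0,7,12],0,0],[[0,11,12],0,0],[[0,15,12],0,0],[[0,19,12],0,0],[[0,23,12],0,0],[[0,27,12],0,0],[[0,27,12],0,0],[[0,27,12],0,0],[[0,27,12],0,0]])

```text
clock: 17.45
tool_pos: [0.561, 0.4398, 0.206]
orientation: [-179.9, 0.1, -90.8]
force: [-0.2, -1.3, -0.4]
opening: 0.0617
gripper_force: 0.0
```

```bash
python3 - <<'E'
from h import *
np.set_printoptions(precision=4,suppress=True)
s=snap('wrist','wrist6.png');S=snap('scene','scene6.png')
o=ctrl.get_obs();print(o['tool_pos'],o['orientation'],o['clock'])
print('half',[proj(s,c).round(1).tolist() for c in corners(.063,.561,.371,.073,-.014,-.55)])
w=cv2.cvtColor(s['img'],cv2.COLOR_RGB2BGR);c=cv2.resize(S['img'][120:240,280:450],(512,361),interpolation=cv2.INTER_CUBIC)
cv2.imwrite('pics/v6.png',np.vstack([w[:235],cv2.cvtColor(c,cv2.COLOR_RGB2BGR)]))
E
```

```text
[0.5613 0.4386 0.2061] [-179.9514    0.0599  -90.9024] 17.55
half [[264.6, 77.2], [290.8, 74.0], [264.0, 143.4], [288.3, 148.5], [214.6, 74.8], [236.6, 70.9], [217.2, 147.4], [237.9, 153.6]]
```

View pics/v6.png

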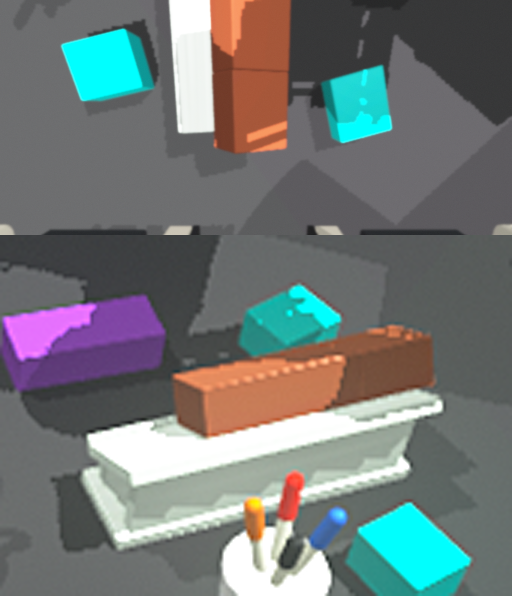

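Upper half: the half block's end is at row 150 and the board's end at row 131, so the block overhangs. The blocks touch at row 70. Lower half: the rack is undisturbed. Computing the board's end.

```bash
python3 - <<'E'
from h import *
np.set_printoptions(precision=4,suppress=True)
s=ctrl.snapshot('wrist')
im=s['img'].astype(int)
print([(r,im[r,195].tolist()) for r in range(124,138)]);print([(r,im[r,250].tolist()) for r in range(144,156)])
print([(r,im[r,225].tolist()) for r in range(146,158)]);print([(r,im[r,275].tolist()) for r in range(62,76)])
for r in(131,132.5):print(atz(s,(195,r),.083),atz(s,(195,r),.080))
print('half',[proj(s,c).round(1).tolist() for c in corners(.063,.561,.371,.073,-.014,-.55)])
E
```

```text
[(124, [240, 244, 240]), (125, [240, 244, 240]), (126, [240, 243, 240]), (127, [240, 243, 240]), (128, [240, 243, 240]), (129, [240, 244, 240]), (130, [240, 243, 240]), (131, [239, 243, 239]), (132, [233, 237, 233]), (133, [202, 210, 203]), (134, [144, 148, 145]), (135, [103, 104, 104]), (136, [94, 94, 95]), (137, [93, 94, 95])]
[(144, [166, 87, 59]), (145, [166, 87, 58]), (146, [166, 87, 57]), (147, [166, 88, 58]), (148, [170, 89, 59]), (149, [191, 100, 65]), (150, [228, 123, 80]), (151, [241, 139, 90]), (152, [239, 140, 96]), (153, [205, 125, 99]), (154, [147, 113, 107]), (155, [117, 110, 112])]
[(146, [115, 60, 41]), (147, [113, 59, 42]), (148, [113, 59, 42]), (149, [112, 59, 42]), (150, [110, 61, 45]), (151, [104, 71, 62]), (152, [97, 85, 82]), (153, [94, 91, 92]), (154, [93, 93, 95]), (155, [93, 94, 95]), (156, [93, 93, 95]), (157, [93, 94, 95])]
[(62, [166, 88, 58]), (63, [166, 87, 57]), (64, [166, 88, 58]), (65, [166, 87, 57]), (66, [168, 88, 59]), (67, [166, 87, 57]), (68, [167, 88, 58]), (69, [166, 87, 58]), (70, [161, 83, 55]), (71, [151, 79, 53]), (72, [144, 73, 50]), (73, [156, 79, 55]), (74, [165, 85, 57]), (75, [167, 87, 59])]
[0.6112 0.3843 0.083 ] [0.6117 0.3846 0.08  ]
[0.6112 0.3856 0.083 ] [0.6118 0.3859 0.08  ]
half [[264.7, 78.4], [290.9, 75.4], [264.2, 144.5], [288.5, 149.7], [214.8, 76.3], [236.8, 72.6], [217.5, 148.7], [238.2, 155.0]]
```

Call:
apply_moves(commands=[[[0,-4,0],0,1],[[0,-8,0],0,1],[[0,-12,0],0,1],[[0,-16,0],0,1],[[0,-20,0],0,1],[[0,-24,0],0,1],[[0,-26,0],0,1],[[0,-26,-4],0,1],[[0,-26,-8],0,1],[[0,-26,-11],0,1],[[0,-26,-12],0,1],[[0,-26,-12],0,1],[[0,-25.5,-12],0,1],[[0,-24.8,-12],0,1],[[0,-24.4,-12],0,1],[[0,-24,-12],0,1],[[0,-23.6,-12],0,1],[[0,-23.2,-12],0,1],[[0,-22.9,-12],0,1],[[0,-22.9,-12],0,1]])

```text
clock: 19.27
tool_pos: [0.5606, 0.2097, 0.0853]
orientation: [179.9, -0.1, -90.8]
force: [0.3, -5.7, 3.6]
opening: 0.0006
gripper_force: 2.9
```

Call:
apply_moves(commands=[[[0,-1,0],0,1],[[0,-1.5,3],0,1],[[0,-1.5,7],0,0],[[0,2,10.5],0,0],[[0,6,10.5],0,0],[[0,10,10.5],0,0],[[0,14,10.5],0,0],[[0,18,10.5],0,0],[[0.05,19.25,10.5],0,0],[[0.05,19.25,10.5],0,0],[[0.05,19.25,8],0,0],[[0.05,19.25,5],0,0],[[0.05,19.25,2],0,0],[[0.05,19.25,0],0,0],[[0.05,19.25,-1.3],0,0],[[0.05,19.25,-1.3],0,0]])

```text
clock: 20.6
tool_pos: [0.5602, 0.4009, 0.0689]
orientation: [179.8, -0.2, -90.9]
force: [-0.0, -0.5, 0.3]
opening: 0.0858
gripper_force: 0.0
```

```bash
python3 - <<'E'
from h import *
np.set_printoptions(precision=4,suppress=True)
s=snap('wrist','wrist7.png');S=snap('scene','scene7.png')
o=ctrl.get_obs();print(o['tool_pos'],o['orientation'],o['force'],o['opening'])
for n,L,p in(('half',.063,(.561,.384,.073,-.014)),):
    print(n,[proj(S,c).round(1).tolist() for c in corners(L,*p,-.55)])
ms=mask(S);n,l,st,ce=cv2.connectedComponentsWithStats(ms);print([(st[k].tolist()) for k in range(1,n) if st[k,4]>100])
E
```

```text
[0.5619 0.4028 0.0727] [-179.979    -0.0032  -90.8595] [0.0579 0.3551 0.2312] 0.08703321411048877
half [[391.5, 171.8], [390.4, 155.9], [414.4, 166.4], [413.6, 150.6], [403.8, 176.5], [402.8, 159.9], [427.6, 170.8], [426.9, 154.2]]
[[482, 52, 27, 25, 305], [460, 92, 51, 26, 239], [342, 150, 82, 36, 1719], [372, 198, 9, 17, 107], [74, 203, 106, 76, 4301]]
```

Call:
apply_moves(commands=[[[0,0,0],0,0.2],[[0,0,0],0,0.3],[[0,0,0],0,1],[[0,0,0],0,1],[[0,0,0],0,1],[[0,0,0],0,1],[[0,0,0],0,1],[[0,0,0],0,1]])

```text
clock: 21.37
tool_pos: [0.5632, 0.4042, 0.0737]
orientation: [-179.8, 0.2, -90.8]
force: [4.3, 0.9, 2.7]
opening: 0.0631
gripper_force: 30.0
```

Call:
apply_moves(commands=[[[0,0,0.5],0,1],[[0,0,1.2],0,1],[[0,0,2],0,1],[[0,0,3],0,1],[[0,0,4],0,1],[[0,1,4],0,1],[[0,3,4],0,1],[[0,5,4],0,1],[[0,6.5,4],0,1],[[0,6.5,4],0,1]])

```text
clock: 22.2
tool_pos: [0.5612, 0.4709, 0.1118]
orientation: [-180.0, 0.0, -90.8]
force: [0.2, -0.3, -2.0]
opening: 0.0629
gripper_force: 30.0
```

```bash
python3 - <<'E'
from h import *
s=snap('wrist','wrist8.png');S=snap('scene','scene8.png');T=snap('top','top8.png')
o=ctrl.get_obs();print(o['tool_pos'],o['force'],o['opening'])
w=cv2.cvtColor(s['img'],cv2.COLOR_RGB2BGR);c=cv2.resize(S['img'][100:220,300:470],(512,361),interpolation=cv2.INTER_CUBIC)
cv2.imwrite('pics/v8.png',np.vstack([w[100:335],cv2.cvtColor(c,cv2.COLOR_RGB2BGR)]))
n,l,st,ce=cv2.connectedComponentsWithStats(mask(S));print([(st[k].tolist()) for k in range(1,n) if st[k,4]>60])
m=mask(s)
for r in (150,170,190,205,215,225,235): x=np.nonzero(m[r,180:330])[0]+180; print(r,(x.min(),x.max()) if len(x) else None)
print([proj(s,c).round(1).tolist() for c in corners(.063,.563,.4505,.113,-.014,-.42)])
E
```

```text
[0.5610186  0.46776214 0.11159794] [-0.61368973 -0.82193085 -2.58897969] 0.06272424018711972
[[488, 92, 23, 21, 105], [420, 131, 33, 25, 640], [341, 154, 63, 32, 1349], [372, 198, 9, 17, 107], [74, 203, 106, 76, 4300], [361, 207, 7, 15, 72]]
150 (np.int64(258), np.int64(279))
170 (np.int64(185), np.int64(323))
190 (np.int64(186), np.int64(322))
205 (np.int64(187), np.int64(321))
215 (np.int64(188), np.int64(321))
225 (np.int64(189), np.int64(320))
235 (np.int64(190), np.int64(319))
[[277.2, 150.1], [320.1, 162.9], [274.9, 250.7], [312.0, 285.3], [184.7, 156.8], [206.6, 174.0], [192.2, 268.9], [213.0, 313.8]]
```

Call:
apply_moves(commands=[[[0,0,-3],0,1],[[0,0,-6],0,1],[[0,0,-7.5],0,1],[[0,0,-8.1],0,1],[[0,0,-8.3],0,1],[[0,0,-8.3],0,1],[[0,0,-8.3],0,0.2],[[0,0,-8.3],0,0.2],[[0,0,-8.3],0,0.2],[[0,0,-8.3],0,0],[[0,0,-8.3],0,0],[[0,0,-8.3],0,0],[[0,0,-8.3],0,0],[[0,0,-4],0,0],[[0,0,0],0,0],[[0,4,4],0,0],[[0,7,6],0,0],[[0,7,6],0,0],[[0,7,6],0,0],[[0,7,6],0,0]])

```text
clock: 24.02
tool_pos: [0.5608, 0.5381, 0.1714]
orientation: [180.0, -0.0, -90.8]
force: [0.1, -0.3, -1.0]
opening: 0.0876
gripper_force: 0.0
```

```bash
python3 w.py .063 .57 .452 .02 -.014 wrist9.png; python3 - <<'E'
from h import *
im=cv2.imread('pics/wrist9.png');m=mask({'img':cv2.cvtColor(im,cv2.COLOR_BGR2RGB)})
n,l,st,ce=cv2.connectedComponentsWithStats(m[:225]);print([(st[k].tolist()) for k in range(1,n) if st[k,4]>60])
E
```

```text
proj [[269, 59], [272, 52], [268, 126], [270, 129], [215, 59], [209, 52], [217, 126], [212, 129]]
mask 4623 202 267 49 128
(array([0.5745, 0.4499, 0.02  , 0.0363]), np.float64(0.03017330914735794)) (array([0.5743, 0.4501, 0.022 , 0.0456]), np.float64(0.029970280826091766))
24.0667 [0.5608 0.5371 0.1706] [179.907   -0.092  -90.8597] 0.08773286834536023 [-0.2376 -0.1877  0.5809]
[[202, 49, 66, 80, 4623]]
```

Call:
apply_moves(commands=[[[0.7,-4,0],0.055,0],[[1.35,-8,0],0.055,0],[[1.35,-8.7,-3],0.055,0],[[1.35,-8.7,-7],0.055,0],[[1.35,-8.7,-11],0.055,0],[[1.35,-8.7,-13.3],0.055,0],[[1.35,-8.7,-14.1],0.055,0],[[1.35,-8.7,-14.1],0.055,0],[[1.35,-8.7,-14.1],0.055,1],[[1.35,-8.7,-14.1],0.055,1],[[1.35,-8.7,-14.1],0.055,1],[[1.35,-8.7,-14.1],0.055,1],[[1.35,-8.7,-14.1],0.055,1],[[1.35,-8.7,-14.1],0.055,1],[[1.35,-8.7,-14.1],0.055,1]])

```text
clock: 25.32
tool_pos: [0.575, 0.4512, 0.0319]
orientation: [-180.0, 0.0, -87.7]
force: [-1.7, -0.2, 5.0]
opening: 0.052
gripper_force: 30.0
```

Call:
apply_moves(commands=[[[0,0,1],0,1],[[0,0,4],0,1],[[0,0,8],0,1],[[0,0,12],0,1],[[0,0,16],0,1],[[0,-3,17],0,1],[[0,-7,17],0,1],[[0,-11,17],0,1],[[0,-15,17],0,1],[[0,-19,17],0,1],[[0,-23,17],0,1],[[0,-27,17],0,1],[[-1,-31,17],0.1,1],[[-1.5,-35,17],0.15,1],[[-2,-39,17],0.15,1],[[-2.65,-43,17],0.15,1],[[-2.65,-47,17],0.15,1],[[-2.65,-51,17],0.15,1],[[-2.65,-55,17],0.15,1],[[-2.65,-59,17],0.15,1]])

```text
clock: 26.98
tool_pos: [0.5477, -0.1409, 0.2017]
orientation: [-180.0, 0.0, -79.1]
force: [1.6, 0.7, -1.5]
opening: 0.0516
gripper_force: 30.0
```

Call:
apply_moves(commands=[[[0,-4,0],0,1],[[0,-7.1,-1],0,1],[[0,-7.1,-4],0,1],[[0,-7.1,-6.5],0,1],[[0,-7.1,-7.3],0,1],[[0,-7.1,-7.3],0,1],[[0,-7.1,-7.3],0,1],[[0,-7.1,-7.3],0,1]])

```text
clock: 27.65
tool_pos: [0.5497, -0.2098, 0.1299]
orientation: [-179.9, -0.1, -79.0]
force: [-0.1, -0.1, -1.7]
opening: 0.0519
gripper_force: 30.0
```

```bash
python3 - <<'E'
from h import *
s=snap('wrist','wrist10.png')
o=ctrl.get_obs();print(o['tool_pos'],o['orientation'],o['clock'])
print('course2',[proj(s,c).round(1).tolist() for c in corners(.197,.561,-.2774,.066,.189)])
print('held',[proj(s,c).round(1).tolist() for c in corners(.063,*(o['tool_pos'][:2]),o['tool_pos'][2]-.0115,.19)])
im=s['img'].astype(int)
for c in(245,262):print(c,[(r,im[r,c,0]) for r in range(168,215)])
for r in(40,70,100,130,160): 
    g=im[r,190:330,0]-im[r,190:330,2]; x=np.nonzero(g>60)[0]+190; print(r,x.min(),x.max())
for r in(210,218): g=im[r,190:330,0]-im[r,190:330,2]; x=np.nonzero(g>60)[0]+190; print(r,x.min(),x.max())
print([(r,im[r,255].tolist()) for r in range(0,16,2)])
E
```

```text
[ 0.54974648 -0.2097692   0.13000501] [-1.79845197e+02 -6.09705699e-02 -7.90458916e+01] 27.7
course2 [[297.3, -44.4], [308.3, -81.7], [286.7, 238.9], [292.8, 264.2], [215.3, -44.4], [205.5, -81.7], [223.6, 238.7], [218.0, 264.0]]
held [[296.8, 183.5], [308.6, 206.0], [292.7, 276.2], [302.2, 318.8], [209.4, 183.4], [197.2, 205.8], [213.4, 276.1], [203.5, 318.6]]
245 [(168, np.int64(233)), (169, np.int64(234)), (170, np.int64(233)), (171, np.int64(233)), (172, np.int64(232)), (173, np.int64(232)), (174, np.int64(232)), (175, np.int64(232)), (176, np.int64(232)), (177, np.int64(231)), (178, np.int64(232)), (179, np.int64(232)), (180, np.int64(231)), (181, np.int64(222)), (182, np.int64(194)), (183, np.int64(174)), (184, np.int64(168)), (185, np.int64(167)), (186, np.int64(167)), (187, np.int64(168)), (188, np.int64(167)), (189, np.int64(167)), (190, np.int64(167)), (191, np.int64(167)), (192, np.int64(168)), (193, np.int64(167)), (194, np.int64(167)), (195, np.int64(168)), (196, np.int64(168)), (197, np.int64(168)), (198, np.int64(168)), (199, np.int64(168)), (200, np.int64(168)), (201,
[... 903 characters left out ...]
195, np.int64(168)), (196, np.int64(167)), (197, np.int64(167)), (198, np.int64(169)), (199, np.int64(167)), (200, np.int64(169)), (201, np.int64(176)), (202, np.int64(192)), (203, np.int64(209)), (204, np.int64(221)), (205, np.int64(222)), (206, np.int64(223)), (207, np.int64(222)), (208, np.int64(223)), (209, np.int64(223)), (210, np.int64(223)), (211, np.int64(223)), (212, np.int64(223)), (213, np.int64(223)), (214, np.int64(223))]
40 212 302
70 211 300
100 213 299
130 214 298
160 216 297
210 199 307
218 200 306
[(0, [255, 244, 195]), (2, [255, 243, 194]), (4, [255, 244, 196]), (6, [255, 243, 195]), (8, [255, 244, 196]), (10, [255, 244, 195]), (12, [255, 243, 195]), (14, [255, 243, 195])]
```

Call:
apply_moves(commands=[[[-0.12,-0.05,0],0,1],[[-0.12,-0.05,-0.4],0,1],[[-0.12,-0.05,-0.7],0,1],[[-0.12,-0.05,-0.9],0,1],[[-0.12,-0.05,-1.05],0,1],[[-0.12,-0.05,-1.15],0,1],[[-0.12,-0.05,-1.2],0,1],[[-0.12,-0.05,-1.2],0,1]])

```text
clock: 28.37
tool_pos: [0.5471, -0.2104, 0.1178]
orientation: [-180.0, -0.0, -79.1]
force: [-6.4, 4.7, 14.5]
opening: 0.0515
gripper_force: 30.0
```

Call:
apply_moves(commands=[[[0,0,0.3],0,1],[[0.1,0.02,0.4],0,1],[[0.1,0.02,0.4],0,1],[[0.1,0.02,0.2],0,1],[[0.1,0.02,0.05],0,1],[[0.1,0.02,0],0,1],[[0.1,0.02,0],0,1],[[0.1,0.02,0],0,1]])

```text
clock: 29.03
tool_pos: [0.5486, -0.2104, 0.1178]
orientation: [-180.0, -0.0, -79.1]
force: [-6.0, 3.5, 15.9]
opening: 0.0518
gripper_force: 30.0
```

Call:
apply_moves(commands=[[[0.1,0.02,0],0,0.3],[[0.1,0.02,0],0,0],[[0.1,0.02,0],0,0],[[0.1,0.02,0],0,0],[[0.1,0.02,0],0,0],[[0.1,0.02,3],0,0],[[0.1,0.02,7],0,0],[[0.2,4,8.2],-0.1,1],[[0.4,8,8.2],-0.205,1],[[0.6,12,8.2],-0.205,1],[[0.8,16,8.2],-0.205,1],[[1,20,8.2],-0.205,1],[[1.25,24,8.2],-0.205,1],[[1.3,28,8.2],-0.205,1],[[1.3,32,8.2],-0.205,1],[[1.3,36,8.2],-0.205,1],[[1.3,39.8,8.2],-0.205,1],[[1.3,39.8,8.2],-0.205,1],[[1.3,39.8,8.2],-0.205,1]])

```text
clock: 30.62
tool_pos: [0.561, 0.1897, 0.1975]
orientation: [180.0, -0.0, -90.7]
force: [0.2, -0.1, -0.8]
opening: 0.0131
gripper_force: 0.0
```

```bash
python3 - <<'E'
from h import *
np.set_printoptions(precision=4,suppress=True)
o=ctrl.get_obs();print(o['tool_pos'],o['orientation'],o['clock'])
T=snap('top','top11.png');S=snap('scene','scene11.png')
m=comp(T,proj(T,[.548,-.211,.126]));print(m.sum())
print('c3 half corners',[proj(T,c).round(1).tolist() for c in corners(.063,.5485,-.2115,.106,.189)][1::2])
print('c2 ',[proj(T,c).round(1).tolist() for c in corners(.197,.561,-.2774,.066,.189)][1::2])
c=T['img'][160:220,320:415];cv2.imwrite('pics/c11.png',cv2.cvtColor(cv2.resize(c,None,fx=8,fy=8,interpolation=cv2.INTER_CUBIC),cv2.COLOR_RGB2BGR))
E
```

```text
[0.561  0.1897 0.1975] [179.9652  -0.0249 -90.6745] 30.6167
1636
c3 half corners [[368.3, 199.5], [344.2, 203.6], [364.6, 179.6], [340.5, 183.8]]
c2  [[413.9, 191.6], [341.3, 204.1], [410.2, 172.5], [337.8, 185.0]]
```

Call:
apply_moves(commands=[[[0,0,-4],0,1],[[0,0,-8],0,1],[[0,0,-10.5],0,1],[[0,0,-11.1],0,1],[[0,0,-11.1],0,1],[[0,0.8,-11.1],0,1],[[0,1.5,-11.1],0,1],[[0,2.1,-11.1],0,1],[[0,2.8,-11.1],0,1],[[0,3.5,-11.1],0,1],[[0,4.2,-11.1],0,1],[[0,4.9,-11.1],0,1],[[0,5.6,-11.1],0,1],[[0,6.3,-11.1],0,1],[[0,7,-11.1],0,1],[[0,7.7,-11.1],0,1],[[0,8.4,-11.1],0,1],[[0,9.1,-11.1],0,1],[[0,9.6,-11.1],0,1],[[0,9.6,-11.1],0,1]])

```text
clock: 32.38
tool_pos: [0.5625, 0.2846, 0.0891]
orientation: [-179.8, 0.0, -90.8]
force: [1.2, -2.6, 0.9]
opening: 0.0007
gripper_force: 1.0
```

```bash
python3 - <<'E'
from h import *
S=snap('scene','scene12.png');np.set_printoptions(precision=4,suppress=True)
o=ctrl.get_obs();print(o['tool_pos'],o['force'],o['clock'])
yc=o['tool_pos'][1]+.0775
print(yc,[proj(S,c).round(1).tolist() for c in corners(.13,.561-.014*(0),yc,.073,-.014,-.55)])
n,l,st,ce=cv2.connectedComponentsWithStats(mask(S));print([(st[k].tolist()) for k in range(1,n) if st[k,4]>60])
E
```

```text
[0.5621 0.2846 0.0887] [ 0.5427 -2.0991  1.3706] 32.4333
0.362093738508997 [[371.0, 176.8], [369.7, 160.8], [418.6, 165.5], [417.9, 149.8], [382.4, 181.8], [381.1, 165.0], [432.0, 169.8], [431.4, 153.3]]
[[458, 41, 51, 36, 549], [452, 92, 59, 26, 294], [405, 148, 28, 23, 372], [74, 190, 106, 89, 4752], [372, 198, 9, 17, 107], [361, 207, 7, 15, 73]]
```

Call:
apply_moves(commands=[[[0,0.4,0],0,1],[[0,0.8,0],0,1],[[0,1.2,0],0,1],[[0,1.6,0],0,1],[[0,1.95,0],0,1],[[0,1.95,0],0,1],[[0,0.8,0],0,1],[[0,0,3],0,1],[[0,0,7],0,0],[[0,3,11],0,0],[[0,7,11],0,0],[[0,11,11],0,0],[[0,15,11],0,0],[[0,19,11],0,0],[[0,21,11],0,0],[[0,21,11],0,0],[[0,21,11],0,0]])

```text
clock: 33.85
tool_pos: [0.5603, 0.4949, 0.1964]
orientation: [180.0, -0.0, -90.7]
force: [-0.1, -0.8, 0.0]
opening: 0.055
gripper_force: 0.0
```

```bash
python3 - <<'E'
from h import *
np.set_printoptions(precision=4,suppress=True)
s=snap('wrist','wrist13.png')
o=ctrl.get_obs();print(o['tool_pos'],o['orientation'],o['clock'])
print([proj(s,c).round(1).tolist() for c in corners(.13,.561,.3825,.073,-.014,-.55)])
m=mask(s);n,l,st,ce=cv2.connectedComponentsWithStats(m[:228]);print([(st[k].tolist()) for k in range(1,n) if st[k,4]>100])
im=s['img'].astype(int)
print('end',[(r,im[r,250].tolist()) for r in range(150,228,6)])
for r in (80,110,140,170,190): x=np.nonzero(m[r,180:330])[0]+180; print(r,x.min(),x.max())
print('board',[(r,im[r,195].tolist()) for r in range(110,150,3)])
E
```

```text
[0.5607 0.4938 0.1968] [179.9623  -0.0027 -90.8075] 33.9
[[264.3, -20.3], [294.2, -38.3], [262.8, 134.6], [288.2, 138.7], [207.4, -34.3], [231.8, -57.1], [213.8, 137.8], [235.2, 142.9]]
[[207, 0, 84, 139, 11023]]
end [(150, [142, 142, 143]), (156, [141, 142, 144]), (162, [141, 142, 144]), (168, [140, 141, 143]), (174, [141, 141, 143]), (180, [141, 141, 143]), (186, [141, 143, 144]), (192, [134, 134, 136]), (198, [120, 120, 122]), (204, [120, 121, 122]), (210, [121, 122, 123]), (216, [120, 120, 121]), (222, [121, 121, 122])]
80 208 288
110 210 286Traceback (most recent call last):
  File "<stdin>", line 9, in <module>
    return umr_minimum(a, axis, None, out, keepdims, initial, where)
ValueError: zero-size array to reduction operation minimum which has no identity
```

Call:
apply_moves(commands=[[[0.28,-4,0],0,0],[[0.28,-8,0],0,0],[[0.28,-9.3,0],0,0],[[0.28,-9.3,0],0,0],[[0.28,-9.3,-4],0,0],[[0.28,-9.3,-8],0,0],[[0.28,-9.3,-11],0,0],[[0.28,-9.3,-12.4],0,0],[[0.28,-9.3,-12.4],0,0],[[0.28,-9.3,-12.4],0,0.2],[[0.28,-9.3,-12.4],0,0.3],[[0.28,-9.3,-12.4],0,1],[[0.28,-9.3,-12.4],0,1],[[0.28,-9.3,-12.4],0,1],[[0.28,-9.3,-12.4],0,1],[[0.28,-9.3,-12.4],0,1],[[0.28,-9.3,-12.4],0,1]])

```text
clock: 35.32
tool_pos: [0.5639, 0.4012, 0.0747]
orientation: [-180.0, 0.1, -90.9]
force: [-3.2, -0.2, 5.4]
opening: 0.0625
gripper_force: 30.0
```

Call:
apply_moves(commands=[[[0,0,0.4],0,1],[[0,0,0.8],0,1],[[0,0,1.4],0,1],[[0,0,2.2],0,1],[[0,0,3.2],0,1],[[0,0,4.2],0,1],[[0,0,4.5],0,1],[[0,0,4.5],0,1]])

```text
clock: 35.98
tool_pos: [0.5647, 0.4013, 0.1199]
orientation: [-179.9, 0.1, -90.9]
force: [0.0, 0.8, -4.5]
opening: 0.063
gripper_force: 30.0
```

```bash
python3 - <<'E'
from h import *
np.set_printoptions(precision=4,suppress=True)
s=snap('wrist','wrist14.png');S=snap('scene','scene14.png')
o=ctrl.get_obs();print(o['tool_pos'],o['force'],o['moment'],o['opening'])
print([proj(S,c).round(1).tolist() for c in corners(.13,.563,.381,.118,-.014,-.4)])
n,l,st,ce=cv2.connectedComponentsWithStats(mask(S));print([(st[k].tolist()) for k in range(1,n) if st[k,4]>60])
w=cv2.cvtColor(s['img'],cv2.COLOR_RGB2BGR);c=cv2.resize(S['img'][100:220,320:490],(512,361),interpolation=cv2.INTER_CUBIC)
c2=cv2.imread('pics/c11.png');c2=cv2.resize(c2,(288,182));w=w[60:295];c2=cv2.copyMakeBorder(c2,0,53,0,0,cv2.BORDER_CONSTANT)
cv2.imwrite('pics/v14.png',np.vstack([np.hstack([w,c2]),np.hstack([cv2.cvtColor(c,cv2.COLOR_RGB2BGR),np.zeros((361,288,3),np.uint8)])]))
E
```

```text
[0.5639 0.4006 0.1182] [ 0.1267 -0.2855 -5.1163] [ 0.1138 -0.0209 -0.0344] 0.06267143896868019
[[381.7, 160.2], [381.8, 144.1], [430.4, 149.0], [431.4, 133.1], [394.1, 167.8], [394.4, 151.0], [444.7, 155.8], [446.0, 139.3]]
[[482, 51, 27, 26, 319], [463, 92, 48, 26, 218], [382, 134, 46, 31, 957], [74, 190, 106, 89, 4751], [372, 198, 9, 17, 107], [361, 207, 7, 15, 72]]
```

View pics/v14.png

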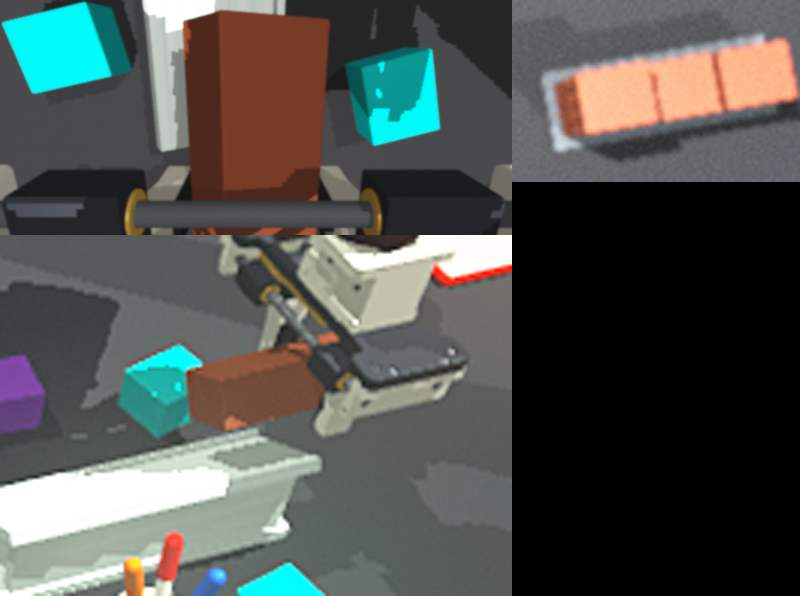

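The full block hangs level in the gripper, clear of the rack board. The inset shows course 3's half sitting square on the +y end. Carrying the full block out to lay it flat.

Call:
apply_moves(commands=[[[0,1,0],0,1],[[0,3,0],0,1],[[0,5,0],0,1],[[0,7,0],0,1],[[0,9,0],0,1],[[0,10,0],0,1],[[0,10,-3],0,1],[[0,10,-6],0,1],[[0,10,-8],0,1],[[0,10,-8.7],0,1],[[0,10,-8.9],0,1],[[0,10,-8.9],0,0.2],[[0,10,-8.9],0,0.2],[[0,10,-8.9],0,0.2],[[0,10,-8.9],0,0],[[0,10,-8.9],0,0],[[0,10,-8.9],0,0],[[0,10,-5],0,0],[[0,10,-1],0,0],[[0,14,3],0,0]])

```text
clock: 37.75
tool_pos: [0.565, 0.527, 0.1417]
orientation: [-180.0, 0.0, -91.0]
force: [1.4, 0.8, 0.6]
opening: 0.0877
gripper_force: 0.0
```

Call:
apply_moves(commands=[[[0,2,3],0,0],[[0,2,4],0,0],[[0,2,4],0,0],[[0,2,4],0,0]])

```text
clock: 38.08
tool_pos: [0.5638, 0.5502, 0.178]
orientation: [-180.0, 0.1, -90.8]
force: [-0.4, 0.7, -0.7]
opening: 0.0877
gripper_force: 0.0
```

```bash
python3 w.py .13 .575 .481 .02 -.014 wrist15.png; python3 - <<'E'
from h import *
im=cv2.imread('pics/wrist15.png');m=mask({'img':cv2.cvtColor(im,cv2.COLOR_BGR2RGB)})
for r in range(10,225,15): x=np.nonzero(m[r,170:330])[0]+170; print(r,(x.min(),x.max()) if len(x) else None)
E
```

```text
proj [[267, 41], [269, 32], [266, 172], [268, 182], [214, 41], [208, 32], [218, 172], [214, 182]]
mask 6376 205 271 29 181
(array([0.5745, 0.4792, 0.02  , 0.0264]), np.float64(0.38708266615867615)) (array([0.5745, 0.4794, 0.0205, 0.0263]), np.float64(0.3868038058280945))
38.1333 [0.5635 0.5494 0.1766] [179.9343  -0.043  -90.8743] 0.08780309762481286 [ 0.5349 -0.3028 -0.9257]
10 None
25 None
40 (np.int64(205), np.int64(268))
55 (np.int64(206), np.int64(268))
70 (np.int64(208), np.int64(268))
85 (np.int64(209), np.int64(269))
100 (np.int64(210), np.int64(269))
115 (np.int64(211), np.int64(270))
130 (np.int64(213), np.int64(270))
145 (np.int64(213), np.int64(270))
160 (np.int64(214), np.int64(271))
175 (np.int64(216), np.int64(270))
190 None
205 None
220 None
```

Call:
apply_moves(commands=[[[0.6,-4,0],0.038,0],[[1.1,-7,0],0.038,0],[[1.1,-7,0],0.038,0],[[1.1,-7,-4],0.038,0],[[1.1,-7,-8],0.038,0],[[1.1,-7,-12],0.038,0],[[1.1,-7,-14],0.038,0],[[1.1,-7,-14.7],0.038,0],[[1.1,-7,-14.7],0.038,0],[[1.1,-7,-14.7],0.038,1],[[1.1,-7,-14.7],0.038,1],[[1.1,-7,-14.7],0.038,1],[[1.1,-7,-14.7],0.038,1],[[1.1,-7,-14.7],0.038,1],[[1.1,-7,-14.7],0.038,1],[[1.1,-7,-14.7],0.038,1]])

```text
clock: 39.47
tool_pos: [0.5751, 0.4803, 0.0314]
orientation: [-180.0, 0.0, -88.7]
force: [-2.0, -0.5, 3.5]
opening: 0.0519
gripper_force: 30.0
```

Call:
apply_moves(commands=[[[0,0,1],0,1],[[0,0,4],0,1],[[0,0,8],0,1],[[0,0,12],0,1],[[0,0,16],0,1],[[0,-3,18.5],0,1],[[0,-7,18.5],0,1],[[0,-11,18.5],0,1],[[0,-15,18.5],0,1],[[0,-19,18.5],0,1],[[0,-23,18.5],0,1],[[0,-27,18.5],0,1],[[0,-31,18.5],0.1,1],[[-0.2,-35,18.5],0.168,1],[[-0.4,-39,18.5],0.168,1],[[-0.8,-43,18.5],0.168,1],[[-0.8,-47,18.5],0.168,1],[[-0.8,-51,18.5],0.168,1],[[-0.8,-55,18.5],0.168,1],[[-0.8,-59,18.5],0.168,1]])

```text
clock: 41.13
tool_pos: [0.566, -0.1117, 0.2156]
orientation: [180.0, 0.0, -79.1]
force: [1.1, 0.3, -4.9]
opening: 0.052
gripper_force: 30.0
```

Call:
apply_moves(commands=[[[0,-4,0],0,1],[[0,-8,0],0,1],[[0,-12,0],0,1],[[0,-16,0],0,1],[[0,-19.5,-0.5],0,1],[[0,-20.2,-3],0,1],[[0,-20.2,-6],0,1],[[0,-20.2,-7.5],0,1],[[0,-20.2,-8],0,1],[[0,-20.2,-8],0,1],[[0,-20.2,-8],0,1],[[0,-20.2,-8],0,1],[[0,-20.2,-8],0,1]])

```text
clock: 42.22
tool_pos: [0.568, -0.3118, 0.1373]
orientation: [-179.9, -0.1, -79.0]
force: [0.2, -1.0, -4.7]
opening: 0.052
gripper_force: 30.0
```

```bash
python3 - <<'E'
from h import *
s=snap('wrist','wrist16.png')
o=ctrl.get_obs();print(o['tool_pos'],o['orientation'],o['clock'])
z=o['tool_pos'][2]-.0114
print('c2half',[proj(s,c).round(1).tolist() for c in corners(.197,.561,-.2774,.066,.189)])
print('held',[proj(s,c).round(1).tolist() for c in corners(.13,*(o['tool_pos'][:2]),z,.19)])
im=s['img'].astype(int)
for c in(245,262):print(c,[(r,im[r,c,0].item()) for r in range(90,155)])
for r in range(96,220,8):
    g=im[r,180:330,0]-im[r,180:330,2]; x=np.nonzero(g>50)[0]+180; print(r,(x.min(),x.max()) if len(x) else None)
E
```

```text
[ 0.56790036 -0.31182234  0.13711107] [-1.79873144e+02 -6.21389814e-02 -7.90264731e+01] 42.2667
c2half [[288.4, 122.2], [295.5, 126.3], [280.9, 335.4], [285.2, 372.1], [219.8, 122.1], [212.8, 126.1], [226.0, 335.2], [221.6, 371.9]]
held [[299.6, 126.1], [313.2, 133.2], [291.0, 318.8], [299.6, 368.7], [207.5, 126.0], [193.7, 133.1], [215.5, 318.6], [206.7, 368.4]]
245 [(90, 87), (91, 86), (92, 86), (93, 87), (94, 87), (95, 86), (96, 88), (97, 86), (98, 86), (99, 86), (100, 87), (101, 87), (102, 87), (103, 87), (104, 86), (105, 86), (106, 90), (107, 103), (108, 126), (109, 141), (110, 145), (111, 146), (112, 147), (113, 148), (114, 148), (115, 149), (116, 145), (117, 148), (118, 155), (119, 168), (120, 179), (121, 183), (122, 180), (123, 178), (124, 176), (125, 176), (126, 176), (127, 176), (128, 176), (129, 176), (130, 180), (131, 196), (132, 217), (133, 229), (134, 232), (135, 234), (136, 234), (137, 235), (138, 234), (139, 234), (140, 234), (141, 234), (142, 234), (143, 234), (144, 234), (145, 234), (146, 234), (147, 235), (148, 234), (149, 234), (150, 235), (151, 234), (152, 235), 
[... 562 characters left out ...]
4), (137, 234), (138, 235), (139, 234), (140, 234), (141, 234), (142, 234), (143, 234), (144, 235), (145, 234), (146, 234), (147, 234), (148, 234), (149, 234), (150, 234), (151, 234), (152, 235), (153, 234), (154, 234)]
96 None
104 None
112 None
120 (np.int64(223), np.int64(283))
128 (np.int64(203), np.int64(304))
136 (np.int64(194), np.int64(311))
144 (np.int64(195), np.int64(311))
152 (np.int64(196), np.int64(310))
160 (np.int64(196), np.int64(310))
168 (np.int64(197), np.int64(310))
176 (np.int64(197), np.int64(309))
184 (np.int64(198), np.int64(309))
192 (np.int64(198), np.int64(308))
200 (np.int64(198), np.int64(308))
208 (np.int64(199), np.int64(307))
216 (np.int64(199), np.int64(307))
```

Call:
apply_moves(commands=[[[-0.08,0.24,0],0,1],[[-0.08,0.24,-0.3],0,1],[[-0.08,0.24,-0.7],0,1],[[-0.08,0.24,-1],0,1],[[-0.08,0.24,-1.2],0,1],[[-0.08,0.24,-1.2],0,1],[[-0.08,0.24,-1.2],0,1]])

```text
clock: 42.85
tool_pos: [0.5661, -0.3095, 0.1232]
orientation: [180.0, 0.0, -79.1]
force: [-0.2, -0.4, -5.1]
opening: 0.0517
gripper_force: 30.0
```

```bash
python3 - <<'E'
from h import *
s=snap('wrist','wrist17.png')
o=ctrl.get_obs();p=o['tool_pos'];print(p,o['orientation'],o['force'],o['clock'])
d=p[:2]-[.561,-.2774];print('x,y wall',d@[.9822,.1879],d@[-.1879,.9822])
print('held',[proj(s,c).round(1).tolist() for c in corners(.13,*p[:2],p[2]-.0114,.19)][:2])
im=s['img'].astype(int)
print([(r,im[r,255,0].item()) for r in range(104,140)])
E
```

```text
[ 0.56625222 -0.30955868  0.12338733] [ 1.79983448e+02  1.44222607e-03 -7.90562068e+01] [ 0.70602624 -0.23222067 -3.72026471] 42.9
x,y wall -0.0008838903558771037 -0.03257314673053948
held [[299.1, 125.8], [312.8, 133.0]]
[(104, 105), (105, 131), (106, 146), (107, 148), (108, 150), (109, 150), (110, 150), (111, 149), (112, 149), (113, 151), (114, 150), (115, 155), (116, 164), (117, 174), (118, 182), (119, 186), (120, 182), (121, 179), (122, 191), (123, 211), (124, 216), (125, 198), (126, 181), (127, 177), (128, 177), (129, 177), (130, 182), (131, 196), (132, 217), (133, 229), (134, 232), (135, 234), (136, 234), (137, 234), (138, 235), (139, 235)]
```

```bash
python3 - <<'E'
from h import *
s=ctrl.snapshot('wrist');p=ctrl.get_obs()['tool_pos'];print(p)
w=lambda x,y,z:[.561+.9822*x-.1879*y,-.2774+.1879*x+.9822*y,z]
print('c2 end top',proj(s,w(0,-.0985,.086)),'1mm',proj(s,w(0,-.0975,.086)),'held bottom if flush',proj(s,w(0,-.0985,p[2]-.0314)))
im=s['img'].astype(int);print([(r,im[r,255,0].item()) for r in range(116,135)])
g=im[...,0]-im[...,2]
for r in(118,120,124,136,150,170):x=np.nonzero(g[r,180:330]>50)[0]+180;print(r,x.min(),x.max())
print('c2 lateral',proj(s,w(-.026,-.0985,.086)),proj(s,w(.026,-.0985,.086)),'held top',proj(s,w(-.026,-.0985,p[2]+.0086)),proj(s,w(.026,-.0985,p[2]+.0086)))
E
```

```text
[ 0.56633831 -0.30957348  0.12354707]
c2 end top [251.6953357  123.47484394] 1mm [251.6952335  125.23040351] held bottom if flush [251.64810514 124.24263181]
[(116, 165), (117, 174), (118, 183), (119, 190), (120, 186), (121, 180), (122, 190), (123, 210), (124, 214), (125, 198), (126, 181), (127, 178), (128, 177), (129, 176), (130, 181), (131, 196), (132, 218), (133, 229), (134, 233)]
118 217 284
120 215 288
124 208 295
136 194 311
150 196 311
170 197 310
c2 lateral [296.39986379 123.53436456] [206.98847839 123.41532021] held top [311.27341354 131.03213991] [191.19308303 130.8727855 ]
```

Call:
apply_moves(commands=[[[0.07,-0.06,0],0,1],[[0.07,-0.06,-0.2],0,1],[[0.07,-0.06,-0.4],0,1],[[0.07,-0.06,-0.55],0,1],[[0.07,-0.06,-0.65],0,1],[[0.07,-0.06,-0.7],0,1],[[0.07,-0.06,-0.7],0,1]])

```text
clock: 43.53
tool_pos: [0.5669, -0.3101, 0.1173]
orientation: [-180.0, -0.0, -79.0]
force: [-3.5, 3.3, 4.2]
opening: 0.052
gripper_force: 30.0
```

Call:
apply_moves(commands=[[[0.07,-0.06,-0.75],0,0.3],[[0.07,-0.06,-0.75],0,0],[[0.07,-0.06,-0.75],0,0],[[0.07,-0.06,-0.75],0,0],[[0.07,-0.06,-0.75],0,0],[[0.07,-0.06,3],0,0],[[0.07,-0.06,7],0,0],[[0.07,-0.06,11],0,0],[[0,4,13],0,0],[[0,8,13],0,0],[[0,12,13],0,0],[[0,16,13],0,0],[[0,20,13],0,0],[[0,24,13],0,0],[[0,28,13],0,0],[[0,32,13],0,0],[[0,36,13],0,0],[[0,40,13],0,0],[[0,40,13],0,0],[[0,40,13],0,0]])

```text
clock: 45.2
tool_pos: [0.5669, 0.0922, 0.2467]
orientation: [-180.0, 0.0, -78.8]
force: [0.7, -0.6, 0.0]
opening: 0.0877
gripper_force: 0.0
```

```bash
python3 - <<'E'
from h import *
np.set_printoptions(precision=4,suppress=True)
T=snap('top','top20.png');S=snap('scene','scene20.png')
o=ctrl.get_obs();print(o['tool_pos'],o['clock'],o['force'])
T0=dict(T);
for n,z in(('course3',.106),):
    m=comp(T,proj(T,[.561,-.277,.126]));m=cv2.morphologyEx(m,cv2.MORPH_CLOSE,np.ones((3,3)));print(m.sum(),fit([(T,m)],.197,[.561,-.278,z,.19]))
im=S['img'].astype(int)
# expected whole stack (126 high) in scene silhouette vs mask
m=comp(S,proj(S,[.561,-.277,.09]));q=np.array([proj(S,[.561+.9822*x-.1879*y,-.2774+.1879*x+.9822*y,z]) for x in(-.026,.026) for y in(-.0985,.0985) for z in(.006,.126)])
ref=np.zeros_like(m);cv2.fillConvexPoly(ref,cv2.convexHull(np.round(q).astype(np.int32)),1);print('IoU',(m&ref).sum()/(m|ref).sum(),m.sum(),ref.sum())
for nm in('mug','bottle','tumbler'): print(nm,[(np.round(x['at']).tolist(),round(x['score'],2)) for x in ctrl.spot_point(S,nm)[:1]])
h=cv2.resize(T['img'][165:215,325:415],None,fx=1,fy=1);g=T['img'].astype(int)
# joint in top course: dark dip along the centre line
w=lambda x,y,z:[.561+.9822*x-.1879*y,-.2774+.1879*x+.9822*y,z]
big=cv2.GaussianBlur(T['img'],(0,0),.5)
for x in(-.015,0,.015):
    ys=np.arange(.02,.05,.0015);v=[cv2.getRectSubPix(big,(1,1),tuple(map(float,proj(T,w(x,y,.126)))))[0,0,1] for y in ys];print(x,'joint y',round(float(ys[np.argmin(v)]),4),min(v),max(v))
E
```

```text
[0.5669 0.0899 0.2466] 45.3 [-0.5371 -0.4907  0.9023]
1811 (array([ 0.5593, -0.2739,  0.106 ,  0.188 ]), np.float64(0.03601250797510147))
IoU 0.9557919228851587 5774 5994
mug [([246.0, 221.0], 0.97)]
bottle [([124.0, 326.0], 0.81)]
tumbler [([362.0, 253.0], 0.83)]
-0.015 joint y 0.0335 108 187
0 joint y 0.0335 114 186
0.015 joint y 0.0335 108 187
```

```bash
python3 -c "
from plant import ctrl
print(ctrl.close_job())"
```

```text
the job is handed in; nothing more can be done
None
```

I built both courses in running bond and handed the job in at about 45 s of the 72 s: by camera the blocks line up to within about 1 mm, and the mug, bottle and tumbler are where they started; no verdict came back.

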